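Lay out the ring-finishing bench

ROBOT

A 7-joint arm with a two-finger parallel gripper is mounted at the origin on the work surface. World frame = base frame: x ahead of the robot, y to its left, z up, the work surface at z = 0. Lengths are in m, angles in rad, forces in N, time in s.
With the tool pointing down it reaches from about 0.35 to 0.9 m from the base axis. Payload 8.1 kg.
Tool frame: the origin (TCP) lies midway between the tips of the shut fingers; the grasp point (between the pads) lies 19 mm behind it (arm.pinch_z is the distance from the TCP to the grasp point, in m); z points along the fingers, y is the direction in which the jaws open and shut (so a half turn about z gives the same grasp; the last joint's range is limited). The gripper opens to 92 mm and grips with 3 to 60 N. Pads are 19 mm wide; open, the fingers measure 130 mm over their backs; the gripper's body (75 mm by 190 mm) begins 47 mm behind the grasp point.
Start: joints at [1.105, 0.434, 0.025, 1.573, -0.012, 1.134, -0.075], TCP at [0.222, -0.584, 0.227] pointing down, gripper open.
Joint ranges: [-2.62, 2.62], [-0.44, 2.09], [-1.27, 1.32], [0.08, 2.57], [-1.32, 4.46], [0.12, 2], [-2.74, 2.74]. Speed limits (rad/s): [2.22, 2.22, 3.01, 3.01, 3.14, 3.14, 3.14].

INTERFACE

Orientations are given as a rotation vector (axis times angle).
In Python, from cell import arm, eyes gives the robot as it stands.
- The arm moves only by the tool apply_moves, never from a script. Its argument "targets" is one flat list of numbers, 5 for each row, row after row: the closure, from 0 (fully open) to 1 (shut), then the shift along the tool's x, y, z each as a share of 40 cm, from -1 to 1, then the turn about the tool's z as a share of pi/2 rad, from -1 to 1. A call has 1 to 20 rows; each row shifts and turns the commanded pose from where the row before left it, along the tool's axes as they then stand; what a row does not reach is not made up. A row lasts 1/8 s, in which the tool goes at most 62.5 mm and 10.7 degrees, less where a joint would pass 70% of its speed; a pose out of reach is approached as far as the arm can. A call with a number of a shift or a turn outside -1 to 1 is refused whole. A call with a gripper value outside its range is refused whole. The fingers move at their own pace and stop on an object; "grip_force" is the grip in N (left out, the last holds). Time passes only in rows, so rows that do not move let the fingers close. It gives the time, the measured TCP pose, the force and the opening at its end, in the units of the state.
- arm.observe(): the state, without advancing time (a new reading comes with each control period).
- eyes.get_image(name): name is "scene" or "side" or "wrist"; returns the picture (480x640x3 uint8, red, green, blue); there is no depth.
- eyes.camera_params(name): a dict with "camera_matrix" (3x3 intrinsics, pixels), "distortion" ([k1, k2, p1, p2, k3] as OpenCV has them; the pictures are not rectified), "xyz" and "attitude" of the camera in the world; the wrist camera has in their place "hand_eye" (4x4, takes a point from camera to tool coordinates, whose origin is the TCP and whose axes are the flange's). Camera axes: x right, y down, z forward; pixel columns grow to the right and rows downward; lengths in m; the calibration is good to about 2 mm. A picture is of the moment at which its call begins: read the wrist's pose just before it. camera_params takes no time and is no camera call.
- arm.sign_off(): hands the job in, once; it reports no verdict.
The state is a dict: "clock": time; "joints": joint angles; "dq": joint speeds; "joint_efforts": joint torques, N m; "position": TCP position; "ee_rot": TCP orientation; "force": force on the tool from outside, world axes, zero at the start; "ft_torque": the same for the moment, N m; "width": opening from 0.0 (shut) to 1.0 (fully open).
Only numpy, scipy, OpenCV 4.12 (cv2) and the standard library are available. Lean on these libraries where they do the work, as an engineer would, in place of code of your own. Each camera call takes 0.05 s, during which the arm holds its last target.

TASK

Lay the bench out for the next ring maker: rest the black motor handpiece centrally in the cradle on top of the motor unit, and snap the two wooden-handled tools by their handles fully down into the spring clips of the rack, the flat brush in the clips on the side nearer the motor unit and the burnisher in the clips on the other side, each handle centred on its clips (either end may point forward). Stand the white ring dish upright on the bench directly behind the steel block (on the side away from the robot), centred on the back edge of its rubber pad and no more than a finger's width away from it. Leave the bur stand, the tin and the ring clamp where they are, and let go of everything.

Things in the scene. Friction and masses are not known exactly. Their poses are not given: they have to be found in the camera images.
- handpiece_mid (a point): Black round motor handpiece without cord, lying on the bench: 140 mm long, 160 g; barrel 24 mm in diameter, 100 mm long, with rubber grip rings; thin steel nose at +x, grey socket at -x. Point: middle of the barrel on its axis (12 mm above the bench as it lies). x runs along it. It does not roll by itself.
- brush_mid (a point): Flat bench brush lying on the bench: light wooden eight-sided handle 110 mm long (x -55 to +55), 18 mm across its flats, then aluminium ferrule and flat dark bristles 27 mm wide; 160 mm over all, 50 g. Point: middle of the handle on its axis (9 mm above the bench as it lies). x runs along the handle to the bristles, z up.
- burnisher_mid (a point): Burnisher lying on the bench: dark wooden eight-sided handle 110 mm long (x -55 to +55), 18 mm across its flats, then brass ferrule and thin bright steel blade 9 mm thick; 175 mm over all, 60 g. Point: middle of the handle on its axis (9 mm above the bench as it lies). x runs along the handle to the blade, z up.
- dish_mid (a point): Small white ceramic ring dish, round and open at the top: 56 mm outside diameter with upright sides, 26 mm high, wall 3.5 mm, 90 g. Point on its axis, half-way up (13 mm above its underside), z up.
- cradle (a point): Smoky tray with two V-notched end plates (7 mm thick, at y -42 and +42, tips 127 mm up) on top of the motor unit: fixed black box 115 (x) x 120 (y) mm, top 85 mm up, sloping aluminium panel towards the robot. Point: where the middle of the handpiece's barrel rests in the notches, 122 mm above the bench, 31 mm above the tray. Handpiece lies along y, either way round. x points back from the robot.
- rack: Fixed wooden plank 110 (x) x 130 (y) x 12 mm with 4 steel spring clips opening up. Origin under its middle; x back from the robot, y left. Two tool places along x, at y -35 and +35, each with clips at x -36 and +36 (58 mm free between). A handle is pressed straight down (6 to 15 N), jaws close over it; home, its axis is 31 mm above the bench. Jaw tips: 50 mm up, 17 mm either side of it.
- block: Steel bench block 75 x 75 x 20 mm lying on a black rubber pad 90 x 90 x 20 mm, 40 mm high together, fixed to the bench. Origin at the middle of the pad's underside, x pointing back, away from the robot, y to the left; the pad's back edge is at x = +45 mm. The dish belongs behind this edge, at y = 0.
- bur_stand: Bystander: round wooden stand, 60 mm across and 24 mm high, with thin burs standing in it to 50 mm. Loose. Origin under its middle.
- tin: Bystander: closed round aluminium tin, 63 mm across, 24 mm high. Loose. Origin under its middle.
- ring_clamp: Bystander: wooden ring clamp with a brass band, lying flat, 145 mm long, 28 mm wide, 25 mm high. Loose. Origin under its middle.
There are look-alikes about, which are no part of the job. Leave any purple look-alike of the part that bears handpiece_mid alone. What is shaped like the part that bears burnisher_mid but turquoise is not meant.

How it is judged:
At the end, for the whole second after the job is handed in: Handpiece down in the cradle (centred: 15 mm along, 8 across). Brush fully home (4 mm) in the clips nearer the motor unit, burnisher in the others (15 mm along, 6 across). Dish upright on the bench behind the pad, gap 0 to 25 mm, off-centre under 15 mm. All released and at rest (x of handpiece_mid in the frame of cradle between -0.008 and 0.008 m and y of handpiece_mid in the frame of cradle between -0.015 and 0.015 m and z of handpiece_mid in the frame of cradle between -0.006 and 0.006 m and angle between the x axis of handpiece_mid and the y axis of cradle, either way round below 0.15 rad and ((y of cradle in the frame of rack above 0 m and x of brush_mid in the frame of rack between -0.015 and 0.015 m and y of brush_mid in the frame of rack between 0.029 and 0.041 m and z of brush_mid in the frame of rack between 0.027 and 0.035 m and angle between the x axis of each of brush_mid, burnisher_mid and the x axis of rack, either way round below 0.12 rad and x of burnisher_mid in the frame of rack between -0.015 and 0.015 m and y of burnisher_mid in the frame of rack between -0.041 and -0.029 m and z of burnisher_mid in the frame of rack between 0.027 and 0.035 m) or (y of cradle in the frame of rack below 0 m and x of brush_mid in the frame of rack between -0.015 and 0.015 m and y of brush_mid in the frame of rack between -0.041 and -0.029 m and z of brush_mid in the frame of rack between 0.027 and 0.035 m and angle between the x axis of each of brush_mid, burnisher_mid and the x axis of rack, either way round below 0.12 rad and x of burnisher_mid in the frame of rack between -0.015 and 0.015 m and y of burnisher_mid in the frame of rack between 0.029 and 0.041 m and z of burnisher_mid in the frame of rack between 0.027 and 0.035 m)) and x of dish_mid in the frame of block between 0.0715 and 0.0985 m and y of dish_mid in the frame of block between -0.015 and 0.015 m and z of dish_mid in the frame of block between 0.008 and 0.018 m and angle between dish_mid's own z axis and vertical below 0.1 rad and linear speed of each of handpiece, brush, burnisher, dish below 0.02 m/s and angular speed of each of handpiece, brush, burnisher, dish below 0.2 rad/s); the robot touches nothing.
It fails at once if the bur stand is pushed away (more than 20 mm) (distance of bur_stand from where it was at the start of the episode above 0.02 m).
It fails at once if the tin is pushed away (more than 20 mm) (distance of tin from where it was at the start of the episode above 0.02 m).
It fails at once if the ring clamp is pushed away (more than 20 mm) (distance of ring_clamp from where it was at the start of the episode above 0.02 m).
It also fails if it takes over 99 s, if anything falls off the work surface, if the arm or the gripper's body presses on something with over 40 N, if the wrist force passes 120 N, or if a joint passes its speed limit or range.

## Working session

There is one attempt and no reset: what is moved stays moved. The work goes in short steps, Python scripts to look and compute and a tool call to move; the robot and the scene stay as the last step left them, time stands still between calls to the robot, and variables do not carry over. Pictures are saved under pics/ and viewed, and the job is handed in when it is done.

Besides the shell and the picture viewer there is one more tool, called after ">>>" as name(argument=value, ...) on one line, values as JSON. apply_moves: Moves the arm, as the interface text tells. Its arguments: {"type":"object","properties":{"targets":{"type":"array"},"grip_force":{"type":"number"}},"required":["targets"]}

```bash
ls; mkdir -p pics
python3 - <<'E'
from cell import arm, eyes
import cv2
print(arm.observe(), arm.pinch_z)
for n in ("scene","side","wrist"):
    cv2.imwrite(f"pics/{n}0.png", eyes.get_image(n)[:,:,::-1])
    print(n, eyes.camera_params(n))
E
```

```text
pics
{'clock': 0.0, 'joints': array([ 1.10540335,  0.43520907,  0.02495254,  1.57409159, -0.01161245,
        1.13400694, -0.07510638]), 'dq': array([-6.16298548e-04, -1.11427341e-03,  1.34474464e-03, -9.92949196e-04,
        9.87490456e-04,  3.97328617e-05, -1.66353529e-03]), 'joint_efforts': array([-1.10494395e-03, -6.67857885e+01,  9.84285213e-01, -3.14459074e+01,
       -6.06830930e-02,  4.28323529e-02,  1.37538941e-04]), 'position': array([ 0.22158333, -0.5838529 ,  0.22595551]), 'ee_rot': array([-3.08857285e+00, -5.66382894e-01,  6.32345236e-04]), 'force': array([ 0.01081906, -0.47064645, -0.11974548]), 'ft_torque': array([0.00425181, 0.01487683, 0.01751148]), 'width': 0.9973435777212912} 0.0188
scene {'camera_matrix': array([[553.7672425 ,   0.        , 325.87186783],
       [  0.        , 553.7672425 , 243.36004759],
       [  0.        ,   0.        ,   1.        ]]), 'distortion': array([-0.05881927,  0.        ,  0.        ,  0.        ,  0.        ]), 'xyz': array([1.10002124, 0.89285384, 0.79845663]), 'attitude': array([-0.73814528, -2.4573447 ,  1.26207058])}
side {'cam
[... 291 characters left out ...]
186,  1.07680909]), 'attitude': array([-1.11852586,  2.4533245 , -0.95543822])}
wrist {'camera_matrix': array([[371.82482039,   0.        , 319.02589768],
       [  0.        , 371.82482039, 242.5732811 ],
       [  0.        ,   0.        ,   1.        ]]), 'distortion': array([-0.05360829,  0.        ,  0.        ,  0.        ,  0.        ]), 'hand_eye': array([[ 1.26090321e-04, -9.55604166e-01, -2.94653462e-01,
         8.03805046e-02],
       [ 9.99999478e-01, -1.78271381e-04,  1.00608738e-03,
         2.49103246e-04],
       [-1.01394957e-03, -2.94653435e-01,  9.55603644e-01,
        -1.58755018e-01],
       [ 0.00000000e+00,  0.00000000e+00,  0.00000000e+00,
         1.00000000e+00]])}
```

View pics/scene0.png

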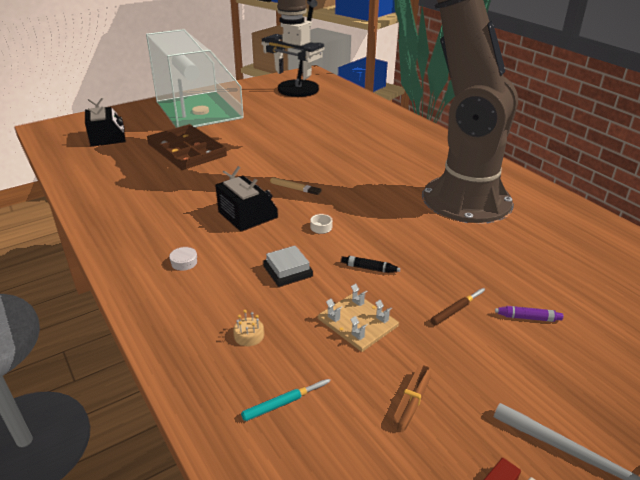

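View pics/side0.png

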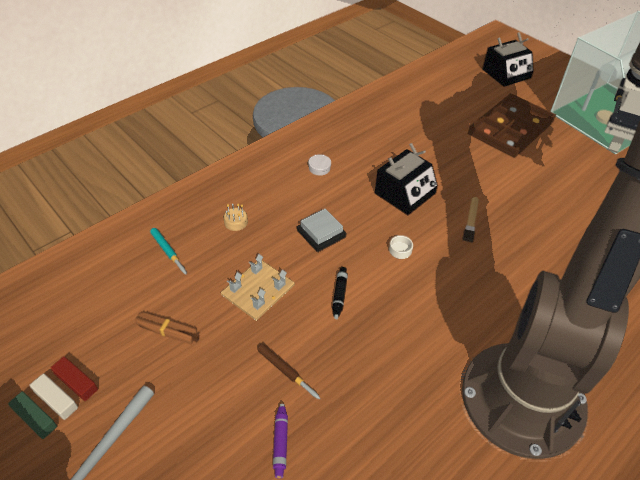

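View pics/wrist0.png

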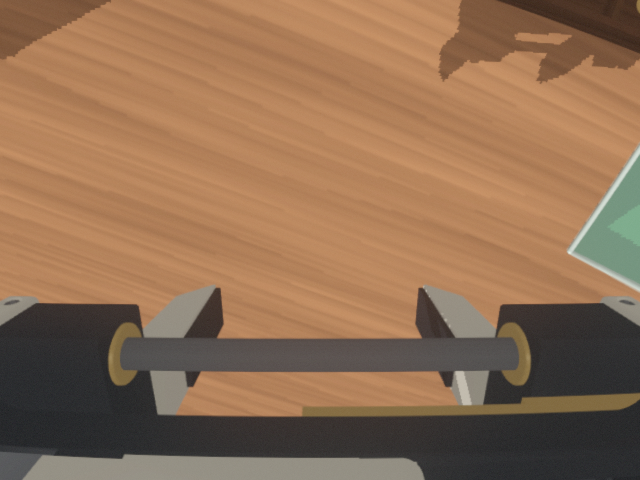

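```bash
cat > h.py <<'E'
import numpy as np, cv2
from scipy.spatial.transform import Rotation as R
from cell import arm, eyes
def cam(name, st=None):
    p=eyes.camera_params(name)
    K,d=p["camera_matrix"],p["distortion"]
    if name=="wrist":
        T=np.eye(4);T[:3,:3]=R.from_rotvec(st["ee_rot"]).as_matrix();T[:3,3]=st["position"]
        M=T@p["hand_eye"]
        return K,d,M[:3,:3],M[:3,3]
    return K,d,R.from_rotvec(p["attitude"]).as_matrix(),np.array(p["xyz"])
def onz(c,uv,z):
    K,d,Rm,t=c
    u=cv2.undistortPoints(np.array(uv,float).reshape(-1,1,2),K,d).reshape(-1,2)
    r=np.c_[u,np.ones(len(u))]@Rm.T
    return t+r*((z-t[2])/r[:,2:3])
def proj(c,P):
    K,d,Rm,t=c
    P=np.array(P,float).reshape(-1,3)
    return cv2.projectPoints((P-t)@Rm,np.zeros(3),np.zeros(3),K,d)[0].reshape(-1,2)
def tri(c1,u1,c2,u2):
    A=[];b=[]
    for c,u in((c1,u1),(c2,u2)):
        K,d,Rm,t=c
        r=np.r_[cv2.undistortPoints(np.array(u,float).reshape(1,1,2),K,d).ravel(),1]@Rm.T
        r/=np.linalg.norm(r);Q=np.eye(3)-np.outer(r,r);A.append(Q);b.append(Q@t)
    return np.linalg.lstsq(np.vstack(A),np.hstack(b),rcond=None)[0]
E
python3 - <<'E'
from h import *
s=cam("scene");d=cam("side")
np.set_printoptions(precision=3,suppress=True)
pts={"handpiece":((370,265),(341,291),.012),"brush":((297,186),(471,217),.009),"burn":((458,306),(290,372),.009),"turq":((285,402),(170,252),.009),
"purple":((530,314),(280,440),.012),"dishtop":((321,219),(401,243),.026),"block":((288,259),(322,227),.04),"tin":((183,256),(320,162),.024),"bur":((249,328),(235,215),.024),"clamp":((412,398),(167,327),.012),"nearunit":((240,186),(407,165),.09),"farunit":((100,114),(512,50),.09)}
for k,(a,b,z) in pts.items(): print(k,onz(s,a,z)[0],onz(d,b,z)[0],tri(s,a,d,b))
a=cv2.imread("pics/scene0.png");b=cv2.imread("pics/side0.png")
def crop(im,x0,y0,x1,y1,f,n): cv2.imwrite(n,cv2.resize(im[y0:y1,x0:x1],None,fx=f,fy=f,interpolation=cv2.INTER_CUBIC))
crop(a,190,150,510,360,2.5,"pics/sA.png")
crop(b,210,130,530,370,2.5,"pics/dA.png")
E
```

```text
handpiece [0.433 0.108 0.012] [0.432 0.102 0.012] [0.432 0.104 0.011]
brush [ 0.379 -0.306  0.009] [ 0.388 -0.314  0.009] [ 0.383 -0.304  0.015]
burn [0.359 0.322 0.009] [0.351 0.32  0.009] [0.354 0.318 0.003]
turq [0.798 0.338 0.009] [0.785 0.333 0.009] [ 0.794  0.33  -0.002]
purple [0.251 0.427 0.012] [0.252 0.427 0.012] [0.252 0.427 0.013]
dishtop [ 0.432 -0.101  0.026] [ 0.436 -0.098  0.026] [ 0.435 -0.097  0.028]
block [0.6   0.017 0.04 ] [0.589 0.021 0.04 ] [0.596 0.013 0.033]
tin [ 0.79  -0.144  0.024] [ 0.785 -0.148  0.024] [ 0.788 -0.151  0.02 ]
bur [0.771 0.152 0.024] [0.772 0.149 0.024] [0.771 0.15  0.024]
clamp [0.607 0.456 0.012] [0.605 0.453 0.012] [0.606 0.454 0.01 ]
nearunit [ 0.577 -0.262  0.09 ] [ 0.576 -0.26   0.09 ] [ 0.577 -0.261  0.089]
farunit [ 0.75  -0.946  0.09 ] [ 0.743 -0.953  0.09 ] [ 0.747 -0.962  0.084]
```

View pics/sA.png

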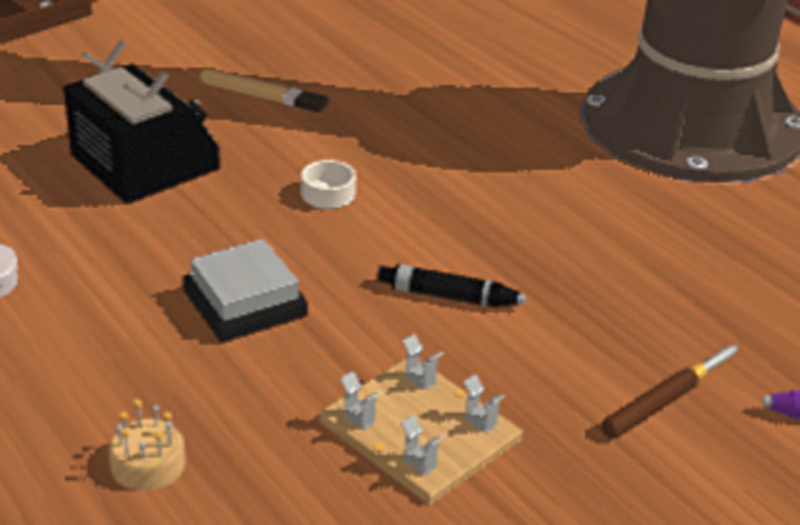

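View pics/dA.png

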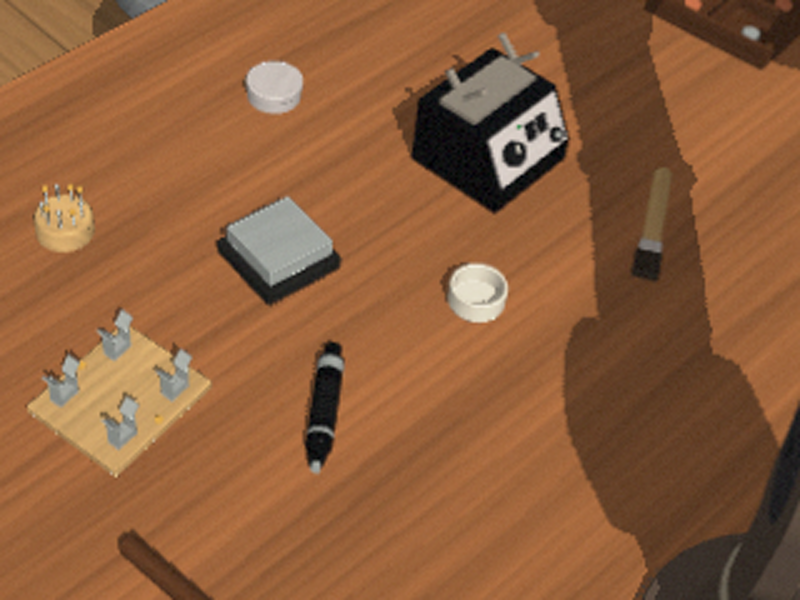

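```bash
python3 - <<'E'
from h import *
from scipy.optimize import least_squares
np.set_printoptions(precision=4,suppress=True)
s=cam("scene");d=cam("side")
S=lambda p:(np.array(p)/2.5+[190,150]-.3); D=lambda p:(np.array(p)/2.5+[210,130]-.3)
def fit(name,z,sx,sy,sp,dp,x0):
    def f(q):
        c,n=np.cos(q[2]),np.sin(q[2])
        L=np.array([[sx,sy],[sx,-sy],[-sx,-sy],[-sx,sy]])/2  # back-left, back-right, front-right, front-left
        P=np.c_[q[0]+c*L[:,0]-n*L[:,1],q[1]+n*L[:,0]+c*L[:,1],np.full(4,z)]
        return np.r_[(proj(s,P)-S(sp)).ravel(),(proj(d,P)-D(dp)).ravel()]
    r=least_squares(f,x0);print(name,r.x,np.degrees(r.x[2]),"\n",r.fun.reshape(-1,2))
fit("rack",.012,.11,.13,[(430,490),(320,416),(408,362),(521,434)],[(28,408),(133,330),(210,380),(115,468)],[.57,.2,0])
fit("block",.04,.075,.075,[(228,314),(192,272),(263,242),(302,287)],[(228,235),(288,199),(333,243),(270,278)],[.59,.02,0])
t=[((122,42),(537,55)),((85,55),(503,37)),((168,75),(485,92)),((140,92),(452,73))]
P=[tri(s,S(a),d,D(b)) for a,b in t];print(np.array(P),np.mean(P,0))
def ln(n,z,a,b,a2,b2):
    p=onz(s,[S(a),S(b)],z);q=onz(d,[D(a2),D(b2)],z);print(n,p,q,np.degrees([np.arctan2(*(v[1]-v[0])[1::-1]) for v in(p,q)]))
ln("handp socket,nose",.012,(380,272),(523,298),(333,344),(316,468))
ln("brush butt,bristle",.009,(203,76),(326,102),(662,170),(647,276))
E
python3 - <<'E'
import sys;sys.path.insert(0,'.')
from h import *
np.set_printoptions(precision=4,suppress=True)
st=arm.observe();print(R.from_rotvec(st["ee_rot"]).as_matrix())
E
```

```text
rack [0.5642 0.2376 0.1564] 8.960369038515985 
 [[ 0.4347  2.647 ]
 [-0.4611 -1.6903]
 [ 1.5717 -2.9735]
 [ 1.2901 -1.212 ]
 [-0.4893 -1.4303]
 [-2.9681 -3.7571]
 [ 1.234   0.1508]
 [ 0.1022  0.9554]]
block [ 0.5986  0.018  -0.0604] -3.460498214510391 
 [[ 0.6869 -2.292 ]
 [ 0.347  -3.2512]
 [ 0.8749 -0.5396]
 [ 0.8702 -1.6143]
 [-2.2148 -1.6574]
 [-2.1777 -0.3488]
 [-1.0254 -0.4138]
 [-0.1    -0.5531]]
[[ 0.5591 -0.301   0.1235]
 [ 0.6028 -0.2981  0.1217]
 [ 0.5522 -0.2144  0.1243]
 [ 0.5905 -0.2055  0.1242]] [ 0.5762 -0.2548  0.1234]
handp socket,nose [[0.4741 0.0513 0.012 ]
 [0.3856 0.1557 0.012 ]] [[0.4797 0.0517 0.012 ]
 [0.3875 0.1586 0.012 ]] [130.2544 130.7765]
brush butt,bristle [[ 0.4256 -0.3768  0.009 ]
 [ 0.3374 -0.2486  0.009 ]] [[ 0.4271 -0.3779  0.009 ]
 [ 0.342  -0.2457  0.009 ]] [124.5495 122.7724]
[[ 0.9349  0.3549 -0.0005]
 [ 0.3549 -0.9349  0.0011]
 [-0.0001 -0.0012 -1.    ]]
```

```bash
cat >> h.py <<'E'
def yaw(st):
    M=R.from_rotvec(st["ee_rot"]).as_matrix();return np.degrees(np.arctan2(M[1,0],M[0,0]))
def go(*ts):
    "ts: (x,y,z,yawdeg or None). shift first in current axes, then turn"
    st=arm.observe();p=st["position"].copy();a=yaw(st)
    print("t",round(st["clock"],2),"at",p.round(4),"yaw",round(a,2),"F",np.round(st["force"],1),"w",round(st["width"],3),"q",np.round(st["joints"],2))
    for t in ts:
        r=np.radians(a);e=np.array(t[:3])-p
        X=np.array([np.cos(r),np.sin(r),0]);Y=np.array([np.sin(r),-np.cos(r),0])
        s=np.array([e@X,e@Y,-e[2]])/.4
        tn=0 if t[3] is None else -(((t[3]-a+180)%360)-180)/90
        print("  shift",s.round(3),"n>=%d"%np.ceil(np.linalg.norm(s)/.15),"turn %.3f n>=%d"%(tn,np.ceil(abs(tn)/.115)))
        p=np.array(t[:3]);a=a if t[3] is None else t[3]
def shot(name,fn):
    st=arm.observe();im=eyes.get_image(name);cv2.imwrite(fn,im[:,:,::-1]);np.save(fn[:-4]+".npy",np.r_[st["position"],st["ee_rot"]]);return st
def wc(fn):
    v=np.load(fn[:-4]+".npy");return cam("wrist",{"position":v[:3],"ee_rot":v[3:]})
E
python3 -c "
from h import *
go((.396,-.33,.2,123.6))"
```

```text
t 0.15 at [ 0.2216 -0.584   0.2261] yaw 20.78 F [-0.6 -0.2 -0.3] w 1.004 q [ 1.11  0.44  0.02  1.57 -0.01  1.13 -0.08]
  shift [ 0.633 -0.439  0.065] n>=6 turn -1.142 n>=10
```

>>> apply_moves(targets=[0,0.105,-0.073,0.011,0,0,0.105,-0.073,0.011,0,0,0.105,-0.073,0.011,0,0,0.105,-0.073,0.011,0,0,0.105,-0.073,0.011,0,0,0.105,-0.073,0.011,0,0,0,0,0,-0.104,0,0,0,0,-0.104,0,0,0,0,-0.104,0,0,0,0,-0.104,0,0,0,0,-0.104,0,0,0,0,-0.104,0,0,0,0,-0.104,0,0,0,0,-0.104,0,0,0,0,-0.104,0,0,0,0,-0.104,0,0,0,0,-0.104])

```text
clock: 2.28
position: [0.395, -0.3311, 0.2001]
ee_rot: [-1.474, -2.774, 0.0]
force: [-0.4, 0.5, 0.2]
width: 0.998
```

```bash
python3 -c "
from h import *
go();shot('wrist','pics/w1.png');go()"
```

```text
t 2.27 at [ 0.395  -0.3311  0.2001] yaw 124.04 F [-0.4  0.5  0.2] w 0.998 q [ 0.94  0.32 -0.44  1.84  0.16  1.01  1.03]
t 2.33 at [ 0.3949 -0.3311  0.2001] yaw 124.49 F [-0.2  0.3 -0.4] w 0.998 q [ 0.94  0.32 -0.44  1.84  0.16  1.01  1.03]
```

View pics/w1.png

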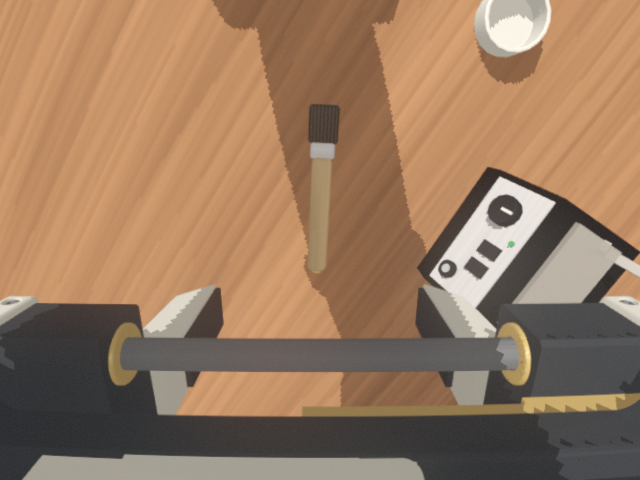

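Wrist view: brush butt at (317,271), handle–ferrule joint at (321,158), bristles at (324,105); the dish is at the top right (512,20), the motor unit at right.

```bash
python3 -c "
from h import *
c=wc('pics/w1.png')
np.set_printoptions(precision=4,suppress=True)
P=onz(c,[(317.3,270),(321.5,157.5),(324,103)],.012);print(P,np.linalg.norm(P[1]-P[0]),np.linalg.norm(P[2]-P[0]))
m=(P[0]+P[1])/2;v=P[2]-P[0];a=np.degrees(np.arctan2(v[1],v[0]));print(m,a)
go((m[0],m[1],.05,a),(m[0],m[1],.003,None))
"
```

```text
[[ 0.4254 -0.3786  0.012 ]
 [ 0.367  -0.2851  0.012 ]
 [ 0.3423 -0.2447  0.012 ]] 0.11019182146798875 0.1575270568479601
[ 0.3962 -0.3318  0.012 ] 121.82989782220194
t 2.33 at [ 0.3949 -0.3311  0.2001] yaw 124.49 F [-0.2  0.3 -0.4] w 0.998 q [ 0.94  0.32 -0.44  1.84  0.16  1.01  1.03]
  shift [-0.003  0.002  0.375] n>=3 turn 0.030 n>=1
  shift [0.    0.    0.118] n>=1 turn 0.000 n>=0
```

>>> apply_moves(targets=[0.4,-0.003,0.002,0.125,0.03,0.4,0,0,0.125,0,0.4,0,0,0.125,0,0.4,0,0,0.06,0,0.4,0,0,0.05,0,0.4,0,0,0.008,0,0.4,0,0,0,0], grip_force=50)

```text
clock: 3.2
position: [0.3967, -0.3318, 0.0035]
ee_rot: [1.547, 2.734, -0.0]
force: [-0.1, -0.2, 0.8]
width: 0.597
```

```bash
python3 -c "
from h import *
go()"
```

```text
t 3.2 at [ 0.3967 -0.3318  0.0035] yaw 120.98 F [-0.1 -0.2  0.8] w 0.597 q [ 0.84  0.59 -0.33  2.03  0.34  0.58  0.82]
```

>>> apply_moves(targets=[1,0,0,0,0,1,0,0,0,0,1,0,0,0,0,1,0,0,0,0,1,0,0,0,0,1,0,0,0,0,1,0,0,-0.05,0,1,0,0,-0.1,0,1,0,0,-0.12,0,1,0,0,-0.12,0,1,0,0,-0.12,0])

```text
clock: 4.58
position: [0.3962, -0.3314, 0.2086]
ee_rot: [-1.546, -2.735, -0.0]
force: [0.0, -1.0, -1.1]
width: 0.189
```

```bash
python3 -c "
from h import *
go((.55,.20,.22,189))"
```

```text
t 4.58 at [ 0.3962 -0.3314  0.2086] yaw 121.05 F [ 0.  -1.  -1.1] w 0.189 q [ 0.94  0.32 -0.44  1.83  0.16  1.03  0.98]
  shift [ 0.94   1.015 -0.029] n>=10 turn -0.755 n>=7
```

>>> apply_moves(targets=[1,0.085,0.092,-0.003,0,1,0.085,0.092,-0.003,0,1,0.085,0.092,-0.003,0,1,0.085,0.092,-0.003,0,1,0.085,0.092,-0.003,0,1,0.085,0.092,-0.003,0])

```text
clock: 5.32
position: [0.4806, -0.0415, 0.2143]
ee_rot: [1.546, 2.735, -0.0]
force: [0.9, 0.0, -0.3]
width: 0.188
```

```bash
python3 -c "
from h import *
shot('wrist','pics/w2.png');go((.55,.20,.22,189))"
```

```text
t 5.38 at [ 0.4823 -0.0338  0.215 ] yaw 121.44 F [2.  7.  0.1] w 0.19 q [ 0.46  0.28 -0.6   1.89  0.18  1.03  0.33]
  shift [ 0.41   0.449 -0.012] n>=5 turn -0.751 n>=7
```

View pics/w2.png

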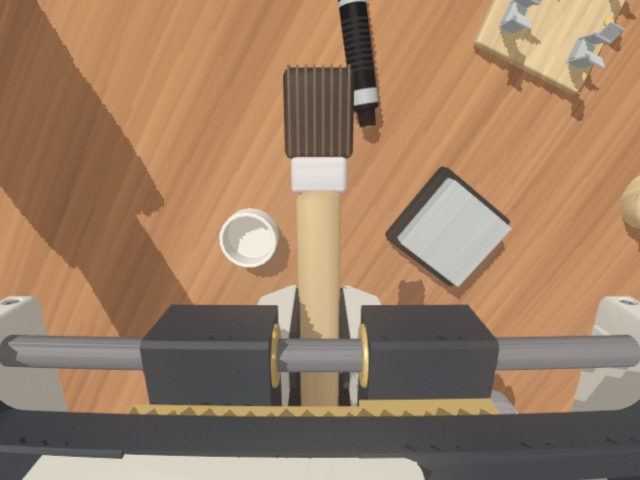

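>>> apply_moves(targets=[1,0.082,0.09,-0.002,0,1,0.082,0.09,-0.002,0,1,0.082,0.09,-0.002,0,1,0.082,0.09,-0.002,0,1,0.082,0.09,-0.002,0,1,0,0,0,-0.094,1,0,0,0,-0.094,1,0,0,0,-0.094,1,0,0,0,-0.094,1,0,0,0,-0.094,1,0,0,0,-0.094,1,0,0,0,-0.094,1,0,0,0,-0.094,1,0,0,0,0,1,0,0,0,0])

```text
clock: 7.25
position: [0.5501, 0.1901, 0.2181]
ee_rot: [0.234, -3.133, 0.0]
force: [-1.2, -0.6, 0.3]
width: 0.183
```

```bash
python3 -c "
from h import *
shot('wrist','pics/w3.png');go()"
```

```text
t 7.3 at [0.5501 0.1902 0.2182] yaw -171.44 F [-0.4  0.8  0.9] w 0.186 q [ 0.19  0.53 -0.9   1.64  0.44  1.19  0.9 ]
```

View pics/w3.png

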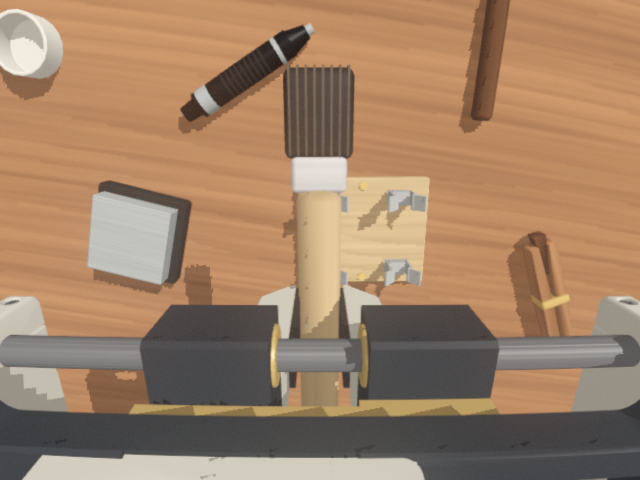

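>>> apply_moves(targets=[1,0.02,0.12,0,0,1,0.02,0.12,0,0,1,0.02,0.12,0,0,1,0,0,0,0,1,0,0,0,0])

```text
clock: 7.92
position: [0.5048, 0.3287, 0.2182]
ee_rot: [-0.238, 3.132, -0.001]
force: [0.5, -0.6, -1.0]
width: 0.185
```

```bash
python3 -c "
from h import *
shot('wrist','pics/w4.png');go()
im=cv2.imread('pics/w4.png');cv2.imwrite('pics/w4c.png',cv2.resize(im[60:300,60:380],None,fx=2.5,fy=2.5,interpolation=cv2.INTER_CUBIC))"
```

```text
t 7.97 at [0.5053 0.3279 0.2181] yaw -171.39 F [-0.2  0.6 -0.6] w 0.189 q [-0.08  0.56 -0.89  1.59  0.46  1.22  0.66]
```

View pics/w4c.png

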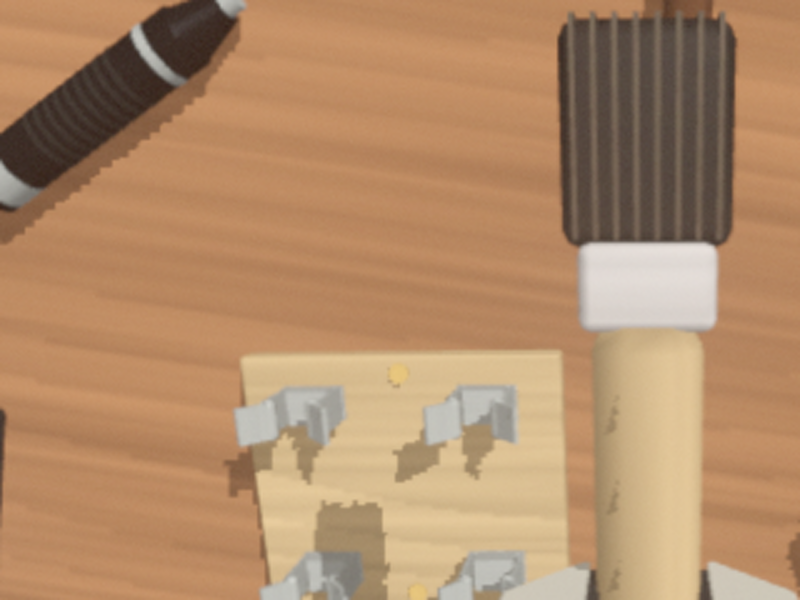

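View pics/w4.png

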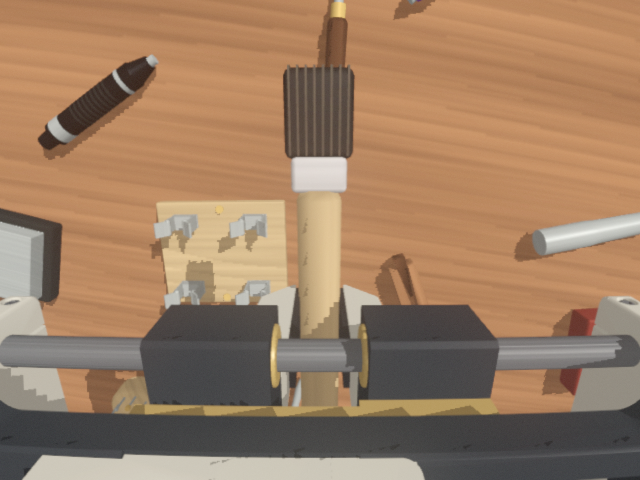

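```bash
cat > rack.py <<'E'
from h import *
from scipy.optimize import least_squares
np.set_printoptions(precision=4,suppress=True)
w3=wc('pics/w3.png');w4=wc('pics/w4.png')
C=lambda p:np.array(p)/2.5+60-.3
obs=[(w4,C((243,356)),(-.055,-.065,0)),(w4,C((561,350)),(-.055,.065,0)),(w3,(429,178),(-.055,.065,0)),(w3,(421,284.),(.055,.065,.012))]
def W(q,l):
    c,s=np.cos(q[2]),np.sin(q[2]);l=np.array(l).reshape(-1,3);return np.c_[q[0]+c*l[:,0]-s*l[:,1],q[1]+s*l[:,0]+c*l[:,1],l[:,2]]
if __name__=="__main__":
    f=lambda q:np.concatenate([(proj(c,W(q,l))[0]-u) for c,u,l in obs])
    r=least_squares(f,[.565,.237,.15]);q=r.x;print(q,np.degrees(q[2]),r.fun.reshape(-1,2))
    for fn,c,nm in(('pics/w3.png',w3,'o3'),('pics/w4.png',w4,'o4'),('pics/scene0.png',cam('scene'),'os'),('pics/side0.png',cam('side'),'od')):
        im=cv2.imread(fn)
        L=[[(-.055,-.065,z),(-.055,.065,z),(.055,.065,z),(.055,-.065,z)] for z in(0,.012)]
        k=3
        im=cv2.resize(im,None,fx=k,fy=k,interpolation=cv2.INTER_CUBIC)
        for l in L: cv2.polylines(im,[np.int32(proj(c,W(q,l))*k+1)],True,(0,0,255) if l[0][2] else (255,0,0),1)
        for y in(-.035,.035):
            for x in (-.036,.036):
                for e in(-.017,.017):
                    cv2.circle(im,tuple(np.int32(proj(c,W(q,(x,y+e,.05)))[0]*k+1)),3,(0,255,0),1)
        ce=np.int32(proj(c,W(q,(0,0,.02)))[0]*k)
        x,y=max(0,ce[0]-300),max(0,ce[1]-225);cv2.imwrite(f'pics/{nm}.png',im[y:y+450,x:x+600])
    a=[cv2.copyMakeBorder(i,0,450-i.shape[0],0,600-i.shape[1],0) for i in (cv2.imread(f'pics/{n}.png') for n in('o3','o4','os','od'))]
    cv2.imwrite('pics/o.png',cv2.resize(np.vstack([np.hstack(a[:2]),np.hstack(a[2:])]),(800,600)))
E
python3 rack.py
```

```text
[0.5669 0.2361 0.1553] 8.900082054440585 [[ 2.7372 -0.37  ]
 [ 0.4431  1.2143]
 [-3.1023 -0.3503]
 [ 0.0218 -1.19  ]]
```

View pics/o.png

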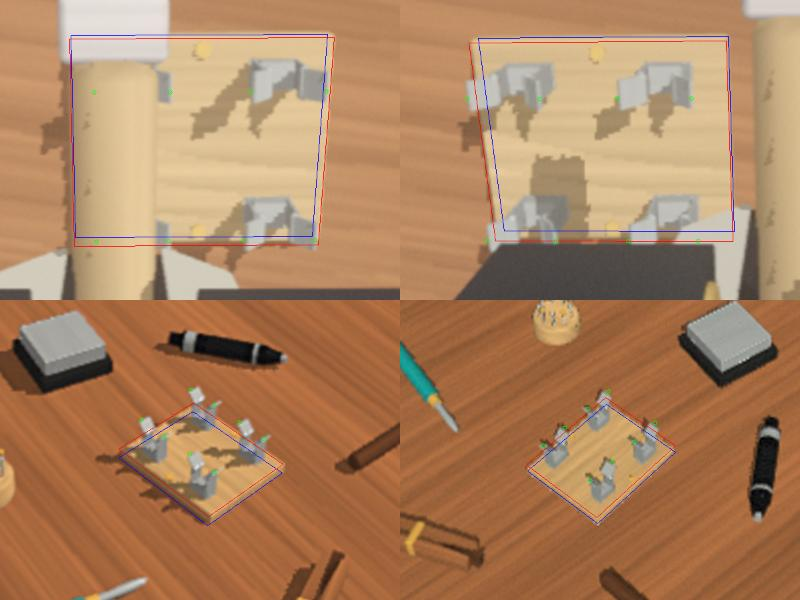

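```bash
sed -i 's/(-.055,-.065,0)),(w4/(-.055,-.065,.012)),(w4/; s/(w3,(429,178),(-.055,.065,0))/(w3,(429,178),(-.055,.065,.012))/' rack.py; python3 rack.py
```

```text
[0.5658 0.2361 0.1475] 8.449475581823576 [[-1.7464  0.3641]
 [ 1.0036  0.6864]
 [ 0.8828  0.6533]
 [-0.1923 -1.6631]]
```

View pics/o.png

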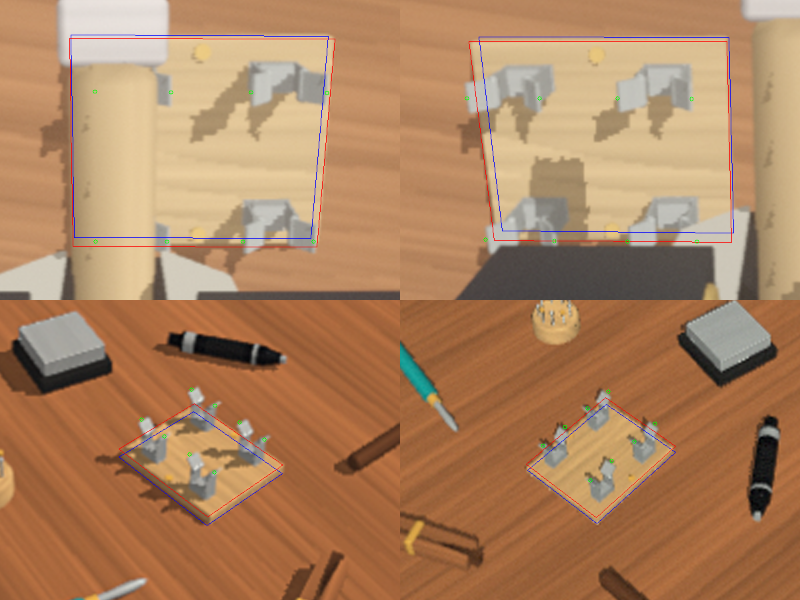

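```bash
python3 -c "
from h import *
go((.5712,.2015,.20,-171.5),(.5712,.2015,.07,None),(.5712,.2015,.045,None),(.5712,.2015,.0255,None))"
```

```text
t 7.97 at [0.5053 0.3279 0.2181] yaw -171.39 F [-0.2  0.6 -0.6] w 0.189 q [-0.08  0.56 -0.89  1.59  0.46  1.22  0.66]
  shift [-0.116 -0.337  0.045] n>=3 turn 0.001 n>=1
  shift [0.    0.    0.325] n>=3 turn 0.000 n>=0
  shift [0.    0.    0.063] n>=1 turn 0.000 n>=0
  shift [0.    0.    0.049] n>=1 turn 0.000 n>=0
```

>>> apply_moves(targets=[1,-0.039,-0.112,0.015,0,1,-0.039,-0.112,0.015,0,1,-0.038,-0.113,0.015,0,1,0,0,0.11,0,1,0,0,0.11,0,1,0,0,0.08,0,1,0,0,0,0,1,0,0,0,0])

```text
clock: 8.98
position: [0.5718, 0.2025, 0.0816]
ee_rot: [-0.237, 3.131, 0.001]
force: [0.8, -0.5, -0.1]
width: 0.187
```

```bash
python3 -c "
from h import *
shot('wrist','pics/w5.png');go((.5712,.2015,.0255,-171.5));shot('side','pics/d5.png');shot('scene','pics/s5.png')
a=cv2.imread('pics/s5.png')[240:380,270:440];b=cv2.imread('pics/d5.png')[230:340,200:340]
cv2.imwrite('pics/c5.png',np.hstack([cv2.resize(a,(480,395)),cv2.resize(b,(320,251)) if 0 else cv2.resize(b,(320,395))]))"
```

```text
t 9.03 at [0.572  0.2029 0.082 ] yaw -171.34 F [-0.4  0.  -0.4] w 0.189 q [ 0.1   0.7  -0.8   1.73  0.59  0.97  0.78]
  shift [ 0.003 -0.003  0.141] n>=1 turn 0.002 n>=1
```

View pics/w5.png

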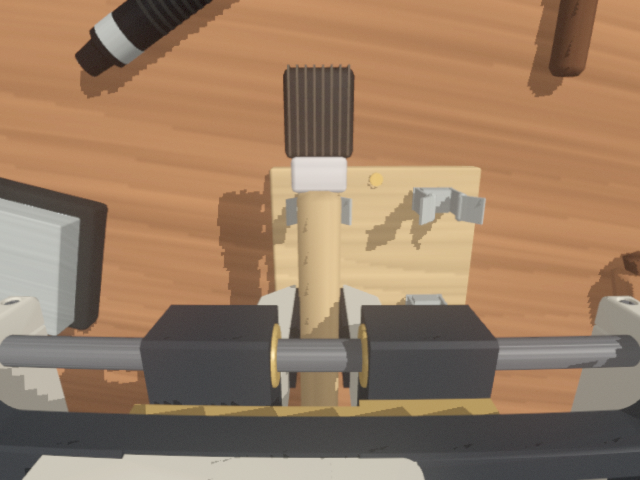

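View pics/c5.png

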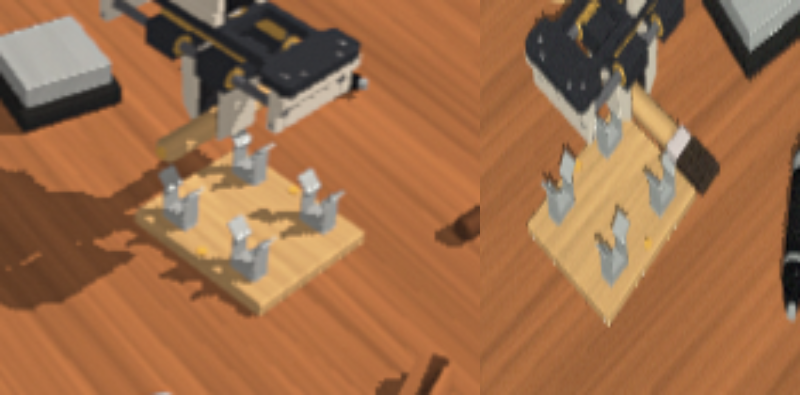

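>>> apply_moves(targets=[1,0.001,-0.002,0.08,0,1,0,0,0.02,0,1,0,0,0.015,0,1,0,0,0.015,0,1,0,0,0.012,0,1,0,0,0,0], grip_force=60)

```text
clock: 9.88
position: [0.5716, 0.2025, 0.0253]
ee_rot: [-0.239, 3.13, 0.0]
force: [-1.3, -0.7, 9.6]
width: 0.186
```

```bash
python3 -c "
from h import *
go((.5712,.2015,.0255,-171.5));shot('side','pics/d6.png');shot('wrist','pics/w6.png')
a=cv2.imread('pics/w6.png')[130:330,200:500];b=cv2.imread('pics/d6.png')[230:340,200:340]
cv2.imwrite('pics/c6.png',np.hstack([cv2.resize(a,(450,300)),cv2.resize(b,(350,300))]))"
```

```text
t 9.88 at [0.5716 0.2025 0.0253] yaw -171.28 F [-1.3 -0.7  9.6] w 0.186 q [ 0.06  0.76 -0.75  1.77  0.66  0.88  0.73]
  shift [ 0.001 -0.002 -0.001] n>=1 turn 0.002 n>=1
```

View pics/c6.png

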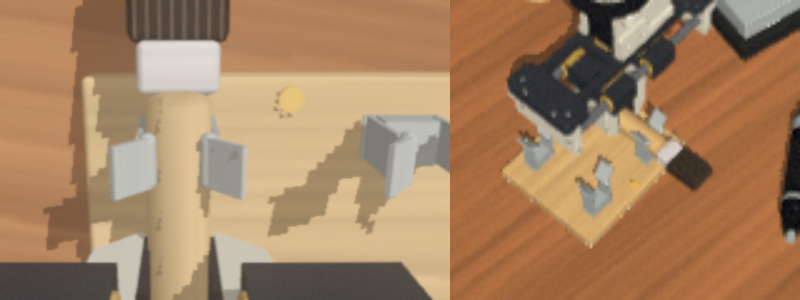

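>>> apply_moves(targets=[1,0,0,0.003,0,1,0,0,0.003,0,1,0,0,0,0])

```text
clock: 10.35
position: [0.5717, 0.2025, 0.0251]
ee_rot: [-0.239, 3.129, -0.001]
force: [-8.6, -6.9, 32.3]
width: 0.187
```

>>> apply_moves(targets=[1,0,0,-0.005,0,0.55,0,0,0,0,0.55,0,0,0,0,0.55,0,0,0,0,0.55,0,0,-0.05,0,0.55,0,0,-0.1,0,0.55,0,0,-0.12,0,0.55,0,0,-0.1,0,0.55,0,0,0,0])

```text
clock: 11.48
position: [0.5721, 0.2036, 0.1758]
ee_rot: [-0.239, 3.126, 0.004]
force: [0.4, 0.4, -0.0]
width: 0.45
```

```bash
python3 -c "
from h import *
shot('wrist','pics/w7.png');go()"
```

```text
t 11.53 at [0.5713 0.2026 0.1736] yaw -171.27 F [ 0.  -0.1 -0.4] w 0.45 q [ 0.14  0.6  -0.87  1.64  0.5   1.13  0.86]
```

View pics/w7.png

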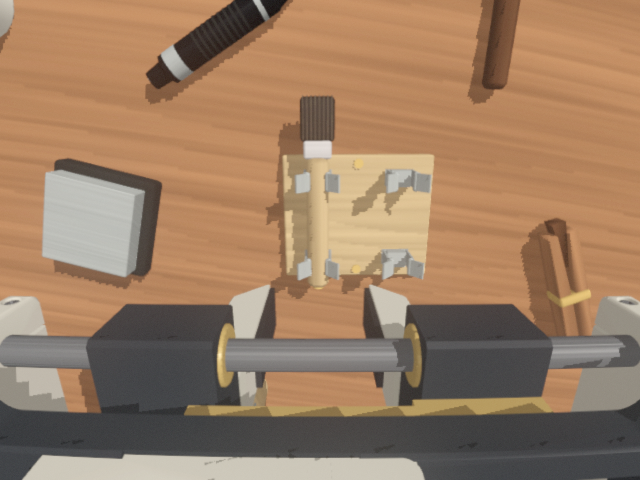

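```bash
python3 -c "
from rack import *
c=wc('pics/w7.png')
P=onz(c,[(318,287.5),(317.3,157)],.031);print(P,np.linalg.norm(P[1]-P[0]))
q=(.566,.2361,np.radians(8.5));m=P.mean(0)[:2]-q[:2];cs,sn=np.cos(q[2]),np.sin(q[2]);print(m[0]*cs+m[1]*sn,-m[0]*sn+m[1]*cs)
# corners again
print(onz(c,[(285,155),(433,154.5),(431,275),(288,275)],.012),onz(c,[(285,155),(433,154.5),(431,275),(288,275)],.012).mean(0))
s=cam('scene');d=cam('side')
B=lambda a,z:None
go((.36,.31,.2,None))
"
python3 -c "
import cv2
a=cv2.imread('pics/scene0.png')[270:350,410:510];b=cv2.imread('pics/side0.png')[330:410,240:340]
import numpy as np
cv2.imwrite('pics/bn.png',cv2.resize(np.hstack([a,b]),None,fx=4,fy=4,interpolation=cv2.INTER_CUBIC))"
```

```text
[[0.6288 0.2112 0.031 ]
 [0.5166 0.1935 0.031 ]] 0.1136004227689538
0.0016042335726218892 -0.03436766703967331
[[0.5205 0.1663 0.012 ]
 [0.5006 0.2907 0.012 ]
 [0.6088 0.3155 0.012 ]
 [0.629  0.1828 0.012 ]] [0.5647 0.2388 0.012 ]
t 11.53 at [0.5713 0.2026 0.1736] yaw -171.27 F [ 0.  -0.1 -0.4] w 0.45 q [ 0.14  0.6  -0.87  1.64  0.5   1.13  0.86]
  shift [ 0.481  0.345 -0.066] n>=4 turn 0.000 n>=0
```

View pics/bn.png

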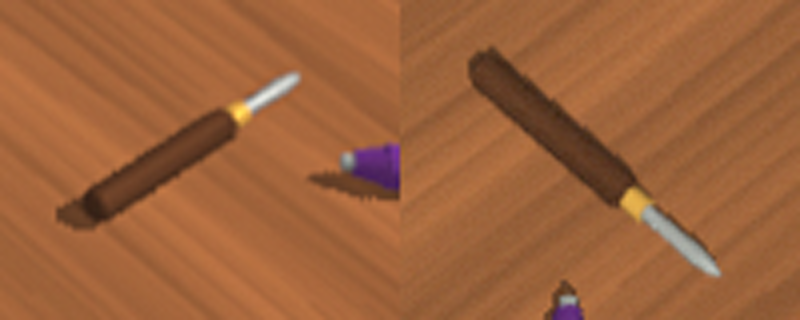

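>>> apply_moves(targets=[0.55,0.11,0.086,-0.016,0,0.55,0.11,0.086,-0.016,0,0.55,0.11,0.086,-0.016,0,0.55,0.11,0.086,-0.016,0,0.55,0,0,0,0,0.55,0,0,0,0])

```text
clock: 12.28
position: [0.376, 0.3106, 0.1963]
ee_rot: [0.239, -3.132, 0.002]
force: [0.1, -1.0, -0.2]
width: 0.45
```

```bash
python3 -c "
from h import *
shot('wrist','pics/w8.png');go()"
```

```text
t 12.32 at [0.3766 0.3103 0.1961] yaw -171.35 F [ 0.3 -0.2  0.3] w 0.45 q [-0.05  0.41 -0.97  1.88  0.39  1.05  0.54]
```

View pics/w8.png

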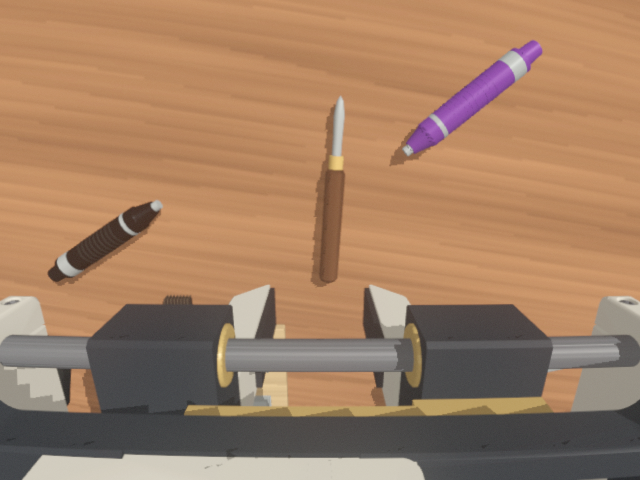

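Wrist view: burnisher butt (329,281), handle–ferrule joint (335.5,170), tip (340,97); the purple look-alike lies top right (470,100) and the black handpiece at left (105,240).

```bash
python3 -c "
from h import *
c=wc('pics/w8.png')
np.set_printoptions(precision=4,suppress=True)
P=onz(c,[(329,280),(335.3,170.),(340,97)],.012);print(P,np.linalg.norm(P[1]-P[0]),np.linalg.norm(P[2]-P[0]))
m=(P[0]+P[1])/2;v=P[1]-P[0];a=np.degrees(np.arctan2(v[1],v[0]));print(m,a)
go((m[0],m[1],.0035,a))
"
```

```text
[[0.4393 0.3297 0.012 ]
 [0.3314 0.3181 0.012 ]
 [0.2687 0.3118 0.012 ]] 0.10844169172296174 0.1714622443343568
[0.3853 0.3239 0.012 ] -173.85025023009788
t 12.32 at [0.3766 0.3103 0.1961] yaw -171.35 F [ 0.3 -0.2  0.3] w 0.45 q [-0.05  0.41 -0.97  1.88  0.39  1.05  0.54]
  shift [-0.027  0.03   0.482] n>=4 turn 0.028 n>=1
```

>>> apply_moves(targets=[0.5,-0.027,0.03,0.09,0.028,0.5,0,0,0.12,0,0.5,0,0,0.12,0,0.5,0,0,0.1,0,0.5,0,0,0.045,0,0.5,0,0,0.006,0,0.5,0,0,0,0], grip_force=60)

```text
clock: 13.2
position: [0.3854, 0.3252, 0.0053]
ee_rot: [-0.169, 3.136, 0.001]
force: [-0.1, 0.5, -0.2]
width: 0.499
```

```bash
python3 -c "
from h import *
go((.3853,.3239,.0035,-173.85))"
```

```text
t 13.2 at [0.3854 0.3252 0.0053] yaw -173.83 F [-0.1  0.5 -0.2] w 0.499 q [-0.28  0.67 -0.73  2.03  0.7   0.7   0.22]
  shift [ 0.001 -0.003  0.004] n>=1 turn 0.000 n>=1
```

>>> apply_moves(targets=[1,0,-0.003,0.004,0,1,0,0,0,0,1,0,0,0,0,1,0,0,0,0,1,0,0,0,0,1,0,0,-0.05,0,1,0,0,-0.1,0,1,0,0,-0.12,0,1,0,0,0,0,1,0,0,0,0])

```text
clock: 14.45
position: [0.3848, 0.3232, 0.1111]
ee_rot: [-0.17, 3.137, -0.0]
force: [-1.3, -0.3, -0.6]
width: 0.187
```

```bash
python3 -c "
from h import *
go((.5608,.2707,.11,-171.5),(.5608,.2707,.075,-171.5))"
```

```text
t 14.45 at [0.3848 0.3232 0.1111] yaw -173.81 F [-1.3 -0.3 -0.6] w 0.187 q [-0.16  0.53 -0.88  1.95  0.52  0.9   0.38]
  shift [-0.423 -0.178  0.003] n>=4 turn -0.026 n>=1
  shift [0.    0.    0.088] n>=1 turn -0.000 n>=0
```

>>> apply_moves(targets=[1,-0.106,-0.0445,0,0,1,-0.106,-0.0445,0,0,1,-0.106,-0.0445,0,0,1,-0.105,-0.0445,0,-0.026,1,0,0,0.07,0,1,0,0,0,0,1,0,0,0,0])

```text
clock: 15.32
position: [0.5597, 0.2716, 0.0828]
ee_rot: [0.236, -3.131, 0.0]
force: [-0.4, -0.3, -0.1]
width: 0.183
```

```bash
python3 -c "
from h import *
shot('wrist','pics/w9.png');go((.5608,.2707,.0255,-171.5))"
```

```text
t 15.38 at [0.5601 0.2719 0.0833] yaw -171.37 F [ 0.1 -0.1 -0.1] w 0.185 q [-0.02  0.72 -0.81  1.68  0.6   1.    0.68]
  shift [-0.001 -0.003  0.145] n>=1 turn 0.001 n>=1
```

View pics/w9.png

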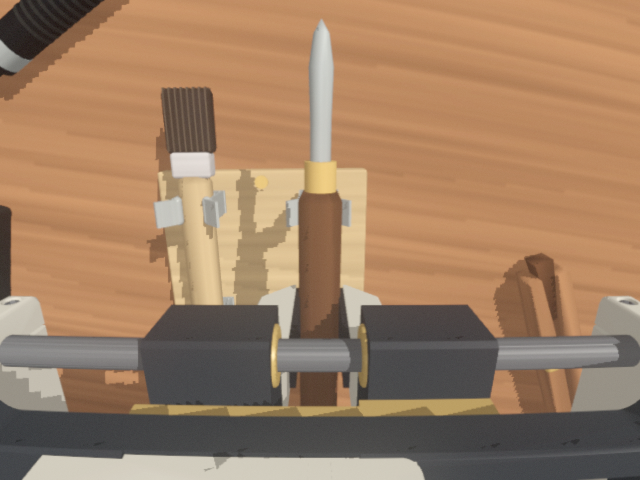

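>>> apply_moves(targets=[1,0,-0.001,0.08,0,1,0,0,0.02,0,1,0,0,0.015,0,1,0,0,0.015,0,1,0,0,0.013,0,1,0,0,0.004,0,1,0,0,0.003,0,1,0,0,0,0])

```text
clock: 16.38
position: [0.5611, 0.2714, 0.025]
ee_rot: [-0.234, 3.131, 0.0]
force: [-4.4, -1.9, 15.4]
width: 0.186
```

>>> apply_moves(targets=[1,0,0,0.004,0,1,0,0,0,0])

```text
clock: 16.62
position: [0.5612, 0.2714, 0.0249]
ee_rot: [-0.234, 3.13, -0.001]
force: [-8.4, -6.8, 31.1]
width: 0.183
```

Home, against a stop. Release and rise.

>>> apply_moves(targets=[1,0,0,-0.005,0,0.6,0,0,0,0,0.6,0,0,0,0,0.6,0,0,0,0,0.6,0,0,-0.05,0,0.6,0,0,-0.1,0,0.6,0,0,-0.12,0,0.6,0,0,-0.12,0,0.6,0,0,0,0])

```text
clock: 17.75
position: [0.5622, 0.2728, 0.1847]
ee_rot: [-0.234, 3.126, 0.006]
force: [0.6, 0.5, 0.5]
width: 0.4
```

```bash
python3 -c "
from h import *
shot('wrist','pics/w10.png');go((.43,.10,.2,None))"
```

```text
t 17.8 at [0.5615 0.2716 0.1821] yaw -171.45 F [ 0.3 -1.   0.2] w 0.403 q [ 0.01  0.62 -0.87  1.59  0.5   1.17  0.76]
  shift [ 0.389 -0.375 -0.045] n>=4 turn 0.000 n>=0
```

View pics/w10.png

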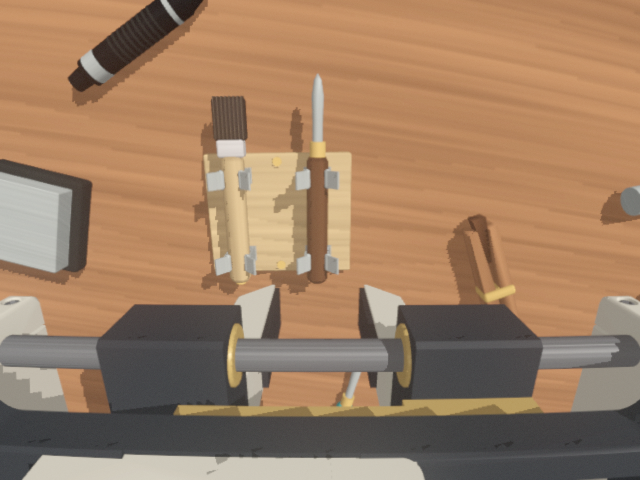

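>>> apply_moves(targets=[0.4,0.097,-0.094,-0.011,0,0.4,0.097,-0.094,-0.011,0,0.4,0.097,-0.094,-0.011,0,0.4,0.097,-0.094,-0.011,0,0.4,0,0,0,0.092,0.4,0,0,0,0.092,0.4,0,0,0,0.092,0.4,0,0,0,0.092,0.4,0,0,0,0.092,0.4,0,0,0,0.092,0.4,0,0,0,0.092,0.4,0,0,0,0,0.4,0,0,0,0])

```text
clock: 19.42
position: [0.4293, 0.0988, 0.1964]
ee_rot: [-1.308, -2.856, 0.001]
force: [0.7, -0.3, 0.5]
width: 0.603
```

```bash
python3 -c "
from h import *
shot('wrist','pics/w11.png');go()"
```

```text
t 19.48 at [0.4294 0.0988 0.1965] yaw 130.74 F [0.  0.4 0.5] w 0.6 q [ 0.32  0.26 -0.79  1.99  0.23  0.97  0.13]
```

View pics/w11.png

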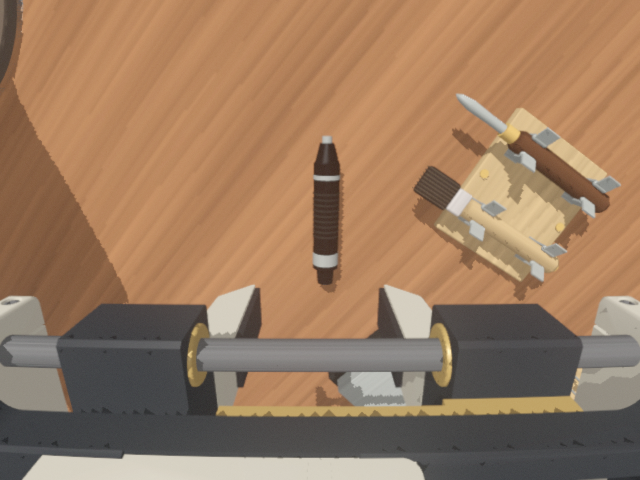

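```bash
python3 -c "
import cv2
im=cv2.imread('pics/w11.png')[125:295,270:380];cv2.imwrite('pics/c11.png',cv2.resize(im,None,fx=3.5,fy=3.5,interpolation=cv2.INTER_CUBIC))"
```

```text
(no output)
```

View pics/c11.png

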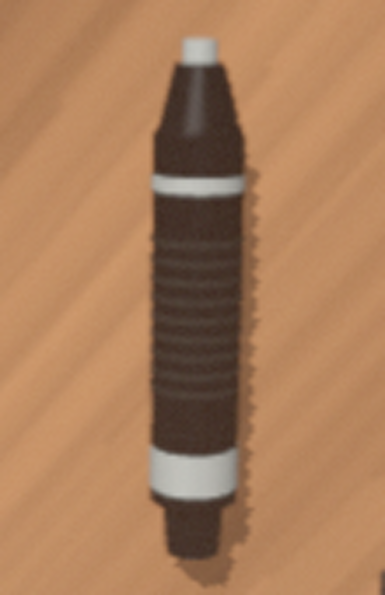

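```bash
python3 -c "
from h import *
c=wc('pics/w11.png')
np.set_printoptions(precision=4,suppress=True)
P=onz(c,[(325.3,268),(326.9,163.),(325.3,283),(327,136.5)],.014);print(P,np.linalg.norm(P[1]-P[0]),np.linalg.norm(P[2]-P[3]))
m=(P[0]+P[1])/2;v=P[1]-P[0];a=np.degrees(np.arctan2(v[1],v[0]));print(m,a)
go((m[0],m[1],.004,a))
"
```

```text
[[0.4681 0.0634 0.014 ]
 [0.4026 0.1408 0.014 ]
 [0.4785 0.0514 0.014 ]
 [0.3874 0.1583 0.014 ]] 0.10133233552132886 0.14047944865557557
[0.4353 0.1021 0.014 ] 130.241374421459
t 19.48 at [0.4294 0.0988 0.1965] yaw 130.74 F [0.  0.4 0.5] w 0.6 q [ 0.32  0.26 -0.79  1.99  0.23  0.97  0.13]
  shift [-0.003  0.017  0.481] n>=4 turn 0.006 n>=1
```

>>> apply_moves(targets=[0.4,-0.003,0.017,0.1,0.006,0.4,0,0,0.12,0,0.4,0,0,0.12,0,0.4,0,0,0.1,0,0.4,0,0,0.038,0,0.4,0,0,0.004,0,0.4,0,0,0,0])

```text
clock: 20.35
position: [0.4365, 0.1027, 0.005]
ee_rot: [1.326, 2.847, 0.002]
force: [0.1, 0.5, 0.4]
width: 0.6
```

```bash
python3 -c "
from h import *
go((.4353,.1021,.004,130.24))"
```

```text
t 20.35 at [0.4365 0.1027 0.005 ] yaw 130.06 F [0.1 0.5 0.4] w 0.6 q [ 0.08  0.56 -0.57  2.18  0.58  0.55 -0.22]
  shift [ 0.001 -0.003  0.002] n>=1 turn -0.002 n>=1
```

>>> apply_moves(targets=[1,0,-0.003,0.002,0,1,0,0,0,0,1,0,0,0,0,1,0,0,0,0,1,0,0,-0.05,0,1,0,0,-0.1,0,1,0,0,-0.14,0,1,0,0,-0.14,0,1,0,0,-0.14,0,1,0,0,0,0], grip_force=45)

```text
clock: 21.6
position: [0.4367, 0.1025, 0.2346]
ee_rot: [1.325, 2.842, 0.006]
force: [0.3, -0.5, -3.4]
width: 0.254
```

```bash
python3 -c "
from h import *
go((.46,-.30,.25,96))"
```

```text
t 21.6 at [0.4367 0.1025 0.2346] yaw 130.02 F [ 0.3 -0.5 -3.4] w 0.254 q [ 0.36  0.23 -0.83  1.92  0.2   1.06  0.15]
  shift [-0.808 -0.602 -0.038] n>=7 turn 0.378 n>=4
```

>>> apply_moves(targets=[1,-0.09,-0.067,-0.005,0,1,-0.09,-0.067,-0.005,0,1,-0.09,-0.067,-0.005,0,1,-0.09,-0.067,-0.005,0,1,-0.09,-0.067,-0.005,0,1,-0.09,-0.067,-0.005,0,1,-0.09,-0.067,-0.005,0,1,-0.09,-0.067,-0.005,0,1,-0.09,-0.067,-0.005,0,1,0,0,0,0.0945,1,0,0,0,0.0945,1,0,0,0,0.0945,1,0,0,0,0.0945,1,0,0,0,0,1,0,0,0,0])

```text
clock: 23.48
position: [0.4581, -0.3014, 0.2482]
ee_rot: [-2.097, -2.338, 0.001]
force: [0.4, -0.3, -2.1]
width: 0.258
```

```bash
python3 -c "
from h import *
shot('wrist','pics/w12.png');go()"
```

```text
t 23.52 at [ 0.4582 -0.3014  0.2484] yaw 96.19 F [-0.1 -1.2 -1.7] w 0.254 q [ 0.85  0.34 -0.48  1.7   0.17  1.15  0.43]
```

View pics/w12.png

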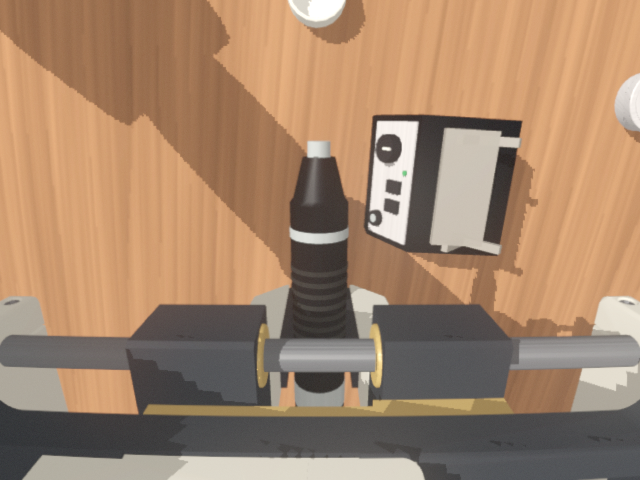

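```bash
python3 -c "
import cv2
im=cv2.imread('pics/w12.png')[90:280,350:540];cv2.imwrite('pics/c12.png',cv2.resize(im,None,fx=4,fy=4,interpolation=cv2.INTER_CUBIC)[:600])
im=cv2.imread('pics/w12.png')[110:260,360:530];cv2.imwrite('pics/c12.png',cv2.resize(im,None,fx=4,fy=4,interpolation=cv2.INTER_CUBIC))"
```

```text
(no output)
```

View pics/c12.png

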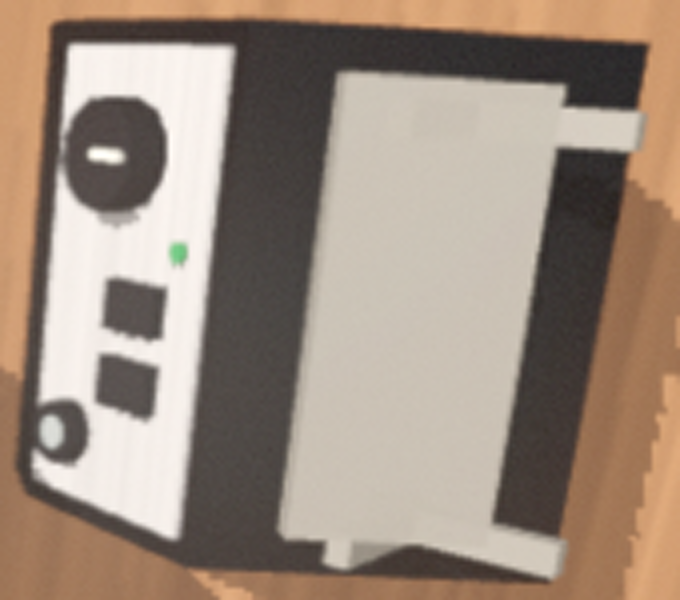

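```bash
python3 -c "
from h import *
c=wc('pics/w12.png')
np.set_printoptions(precision=4,suppress=True)
C=lambda p:np.array(p)/4.+[360,110]-.4
P=onz(c,[C(p) for p in[(337,72),(566,86),(493,540),(280,535)]],.091);print(P,P.mean(0));print(np.linalg.norm(np.roll(P,-1,0)-P,axis=1))
v=P[0]-P[3];w=P[1]-P[2];print(np.degrees(np.arctan2(-v[0],v[1])),np.degrees(np.arctan2(-w[0],w[1])))
T=onz(c,[C(p) for p in[(645,132),(564,558),(335,565)]],.127);print('tips',T)
B=onz(c,[C(p) for p in[(648,43),(560,580)]],.085);print('boxback',B)
v=B[0]-B[1];print(np.degrees(np.arctan2(-v[0],v[1])),np.linalg.norm(v))
"
```

```text
[[ 0.5514 -0.2098  0.091 ]
 [ 0.5997 -0.2067  0.091 ]
 [ 0.6071 -0.3049  0.091 ]
 [ 0.5587 -0.309   0.091 ]] [ 0.5792 -0.2576  0.091 ]
[0.0483 0.0985 0.0486 0.0995]
4.19319791365678 4.349467812176122
tips [[ 0.5995 -0.2146  0.127 ]
 [ 0.6046 -0.2976  0.127 ]
 [ 0.5586 -0.3041  0.127 ]]
boxback [[ 0.618  -0.1956  0.085 ]
 [ 0.6282 -0.3143  0.085 ]]
4.937104706559229 0.11909019129882427
```

```bash
python3 -c "
from h import *
go((.578,-.257,.15,94.6),(.578,-.257,.116,94.6))"
```

```text
t 23.52 at [ 0.4582 -0.3014  0.2484] yaw 96.19 F [-0.1 -1.2 -1.7] w 0.254 q [ 0.85  0.34 -0.48  1.7   0.17  1.15  0.43]
  shift [0.078 0.31  0.246] n>=3 turn 0.018 n>=1
  shift [0.    0.    0.085] n>=1 turn -0.000 n>=0
```

>>> apply_moves(targets=[1,0.026,0.103,0,0,1,0.026,0.103,0,0,1,0.026,0.104,0,0,1,0,0,0.1,0.018,1,0,0,0.1,0,1,0,0,0.046,0,1,0,0,0,0,1,0,0,0,0])

```text
clock: 24.52
position: [0.5795, -0.2579, 0.1524]
ee_rot: [2.133, 2.304, 0.002]
force: [0.8, -0.4, -2.3]
width: 0.255
```

```bash
python3 -c "
from h import *
shot('wrist','pics/w13.png');go((.578,-.257,.116,94.6));shot('side','pics/d13.png');shot('scene','pics/s13.png')
a=cv2.imread('pics/s13.png')[120:240,180:320];b=cv2.imread('pics/d13.png')[110:230,340:480]
cv2.imwrite('pics/c13.png',np.hstack([cv2.resize(a,(400,343),interpolation=2),cv2.resize(b,(400,343),interpolation=2)]))"
```

```text
t 24.57 at [ 0.5796 -0.2579  0.1526] yaw 94.41 F [-0.3  0.6 -1.1] w 0.253 q [ 0.63  0.56 -0.45  1.61  0.27  1.03  0.18]
  shift [ 0.003 -0.004  0.091] n>=1 turn -0.002 n>=1
```

View pics/w13.png

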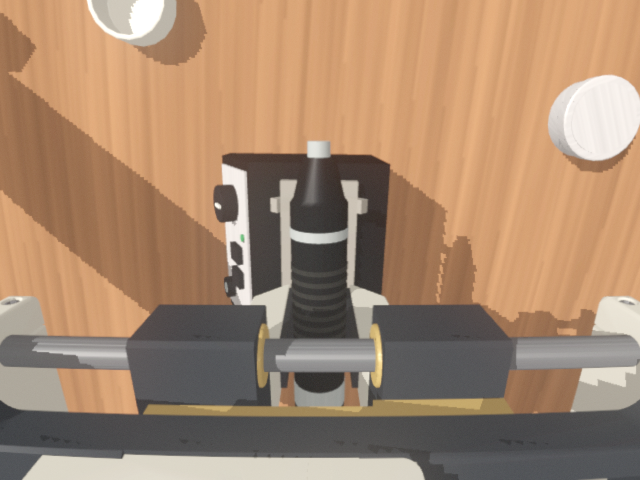

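View pics/c13.png

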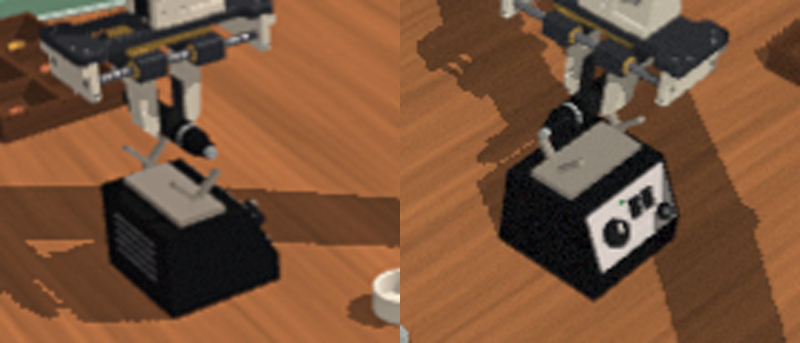

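>>> apply_moves(targets=[1,0.002,-0.001,0.04,0,1,0,0,0.035,0,1,0,0,0.012,0,1,0,0,0.004,0,1,0,0,0.003,0,1,0,0,0,0])

```text
clock: 25.42
position: [0.5785, -0.2566, 0.1138]
ee_rot: [2.134, 2.305, 0.001]
force: [-0.1, 1.3, 2.9]
width: 0.254
```

>>> apply_moves(targets=[0.8,0,0,0,0,0.5,0,0,0,0,0.5,0,0,0,0,0.5,0,0,0,0,0.5,0,0,-0.05,0,0.5,0,0,-0.1,0,0.5,0,0,-0.12,0,0.5,0,0,0,0])

```text
clock: 26.42
position: [0.5803, -0.2573, 0.2253]
ee_rot: [2.13, 2.3, 0.004]
force: [-0.1, 0.1, -0.6]
width: 0.501
```

```bash
python3 -c "
from h import *
shot('wrist','pics/w14.png');go((.43,-.1,.2,96));shot('side','pics/d14.png');shot('scene','pics/s14.png')
a=cv2.imread('pics/s14.png')[120:240,180:320];b=cv2.imread('pics/d14.png')[110:230,340:480]
cv2.imwrite('pics/c14.png',np.hstack([cv2.resize(a,(400,343),interpolation=2),cv2.resize(b,(400,343),interpolation=2)]))"
```

```text
t 26.48 at [ 0.579  -0.2571  0.2229] yaw 94.39 F [-0.2 -0.8  0.1] w 0.498 q [ 0.64  0.5  -0.47  1.53  0.24  1.17  0.21]
  shift [ 0.42  -0.341  0.057] n>=4 turn -0.018 n>=1
```

View pics/w14.png

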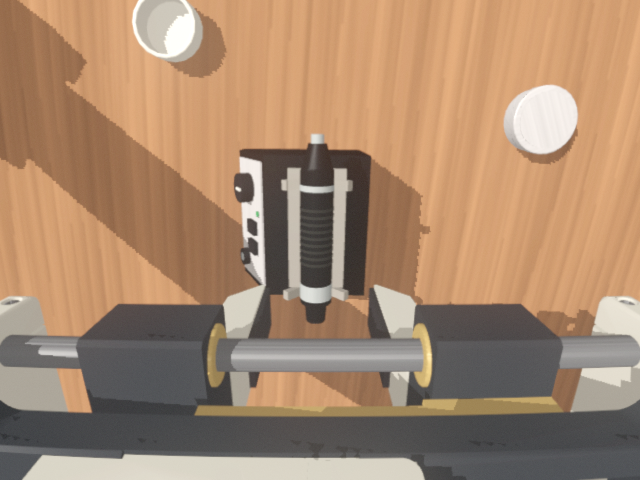

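View pics/c14.png

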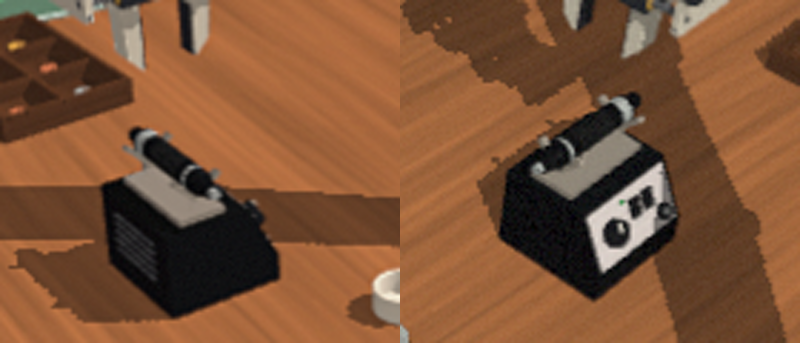

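```bash
python3 -c "
from h import *
go((.434,-.098,.2,176.5))"
```

```text
t 26.57 at [ 0.5775 -0.2568  0.2203] yaw 94.4 F [ 0.4  0.5 -1. ] w 0.499 q [ 0.64  0.5  -0.47  1.53  0.24  1.17  0.21]
  shift [ 0.423 -0.327  0.051] n>=4 turn -0.912 n>=8
```

>>> apply_moves(targets=[0,0.106,-0.082,0.012,0,0,0.106,-0.082,0.012,0,0,0.106,-0.082,0.012,0,0,0.105,-0.082,0.012,0,0,0,0,0,-0.1,0,0,0,0,-0.1,0,0,0,0,-0.1,0,0,0,0,-0.1,0,0,0,0,-0.1,0,0,0,0,-0.1,0,0,0,0,-0.1,0,0,0,0,-0.1,0,0,0,0,-0.112,0,0,0,0,0,0,0,0,0,0])

```text
clock: 28.45
position: [0.4338, -0.0982, 0.2014]
ee_rot: [-0.103, -3.139, -0.001]
force: [-0.8, 0.0, 0.6]
width: 0.999
```

```bash
python3 -c "
from h import *
shot('wrist','pics/w15.png');go()"
```

```text
t 28.5 at [ 0.4339 -0.0982  0.2015] yaw 176.29 F [ 0.1 -0.5  1.2] w 0.995 q [ 0.8   0.28 -0.83  1.97  0.24  0.99  1.36]
```

View pics/w15.png

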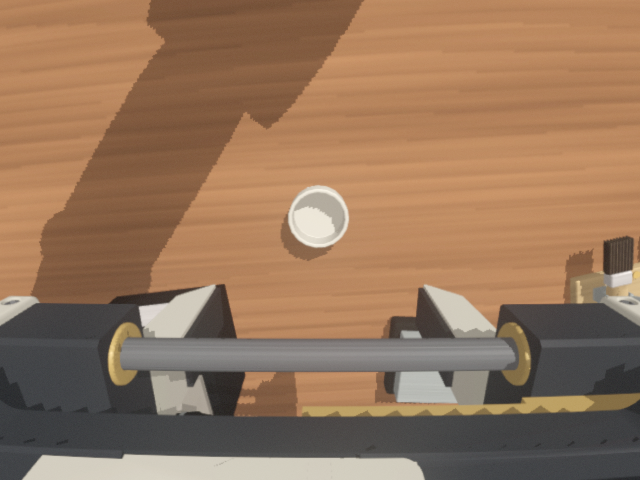

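```bash
python3 -c "
from h import *
c=wc('pics/w15.png')
P=onz(c,[(318.7,216.5),(288,216),(349,216),(318,186),(318,247)],.026);print(P.round(4),np.linalg.norm(P[1]-P[2]),np.linalg.norm(P[3]-P[4]))
go((P[0][0],P[0][1],.006,176.3))"
```

```text
[[ 0.4322 -0.0987  0.026 ]
 [ 0.4299 -0.1269  0.026 ]
 [ 0.4336 -0.0708  0.026 ]
 [ 0.4041 -0.0975  0.026 ]
 [ 0.4616 -0.1013  0.026 ]] 0.05616441619834404 0.05760699293924538
t 28.5 at [ 0.4339 -0.0982  0.2015] yaw 176.29 F [ 0.1 -0.5  1.2] w 0.995 q [ 0.8   0.28 -0.83  1.97  0.24  0.99  1.36]
  shift [ 0.004 -0.002  0.489] n>=4 turn -0.000 n>=1
```

>>> apply_moves(targets=[0,0.004,-0.002,0.11,0,0,0,0,0.12,0,0,0,0,0.12,0,0,0,0,0.1,0,0,0,0,0.038,0,0,0,0,0.004,0,0,0,0,0,0,1,0,0,0,0,1,0,0,0,0,1,0,0,0,0,1,0,0,0,0,1,0,0,0,0], grip_force=20)

```text
clock: 30.0
position: [0.4326, -0.0989, 0.0052]
ee_rot: [0.096, 3.14, -0.0]
force: [-0.5, 0.2, 3.0]
width: 0.6
```

```bash
python3 -c "
from h import *
go((.45,-.07,.2,176),(.60,-.03,.2,176))"
```

```text
t 30.0 at [ 0.4326 -0.0989  0.0052] yaw 176.48 F [-0.5  0.2  3. ] w 0.6 q [ 0.56  0.57 -0.6   2.18  0.61  0.56  1.02]
  shift [-0.039  0.075 -0.487] n>=4 turn 0.005 n>=1
  shift [-0.367  0.126 -0.   ] n>=3 turn 0.000 n>=0
```

```bash
python3 -c "
from h import *
go((.4326,-.0989,.2,176.5),(.684,.013,.2,176.5))"
```

```text
t 30.0 at [ 0.4326 -0.0989  0.0052] yaw 176.48 F [-0.5  0.2  3. ] w 0.6 q [ 0.56  0.57 -0.6   2.18  0.61  0.56  1.02]
  shift [ 0.     0.    -0.487] n>=4 turn -0.000 n>=1
  shift [-0.61   0.318 -0.   ] n>=5 turn -0.000 n>=0
```

>>> apply_moves(targets=[1,0,0,-0.04,0,1,0,0,-0.1,0,1,0,0,-0.12,0,1,0,0,-0.12,0,1,0,0,-0.11,0,1,-0.102,0.053,0,0,1,-0.102,0.053,0,0,1,-0.102,0.053,0,0,1,-0.102,0.053,0,0,1,-0.102,0.053,0,0,1,-0.1,0.053,0,0,1,0,0,0,0,1,0,0,0,0])

```text
clock: 31.62
position: [0.6832, 0.0132, 0.2014]
ee_rot: [-0.095, -3.139, -0.001]
force: [-0.4, -0.4, -0.2]
width: 0.602
```

```bash
python3 -c "
from h import *
shot('wrist','pics/w16.png');go()"
```

```text
t 31.68 at [0.683  0.0126 0.2015] yaw 176.48 F [ 1.   0.3 -0.5] w 0.603 q [ 0.33  0.66 -0.74  1.4   0.45  1.25  1.07]
```

View pics/w16.png

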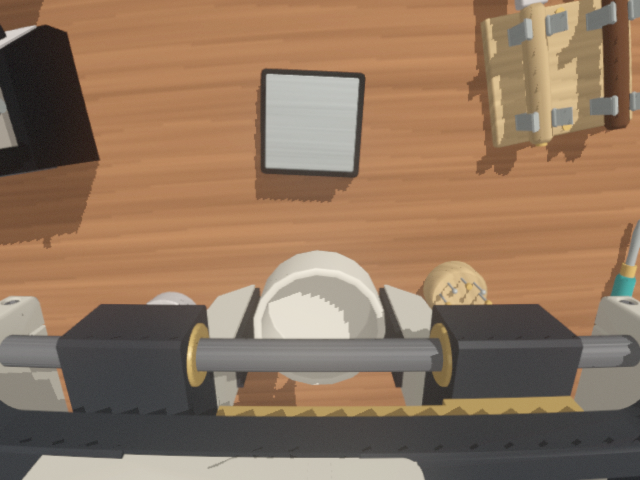

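```bash
python3 -c "
from h import *
c=wc('pics/w16.png')
np.set_printoptions(precision=4,suppress=True)
P=onz(c,[(261.5,172.5),(358,177),(364,73),(262,69.5)],.02);print(P,np.linalg.norm(np.roll(P,-1,0)-P,axis=1))
b=(P[0]+P[1])/2;v=P[1]-P[0];a=np.arctan2(-v[0],v[1]);print('back mid',b,np.degrees(a),'ctr',P.mean(0))
ctr=P.mean(0);n=np.array([np.cos(a),np.sin(a)]);t=ctr[:2]+.085*n;t2=b[:2]+.040*n;print(t,t2)
t=(t+t2)/2
go((t[0],t[1],.06,180+np.degrees(a)),(t[0],t[1],.006,180+np.degrees(a)))"
```

```text
[[ 0.639  -0.0367  0.02  ]
 [ 0.6484  0.0506  0.02  ]
 [ 0.5606  0.0586  0.02  ]
 [ 0.5525 -0.0275  0.02  ]] [0.0878 0.0882 0.0865 0.087 ]
back mid [0.6437 0.0069 0.02  ] -6.154347265165878 ctr [0.6001 0.0112 0.02  ]
[0.6846 0.0021] [0.6834 0.0026]
t 31.68 at [0.683  0.0126 0.2015] yaw 176.48 F [ 1.   0.3 -0.5] w 0.603 q [ 0.33  0.66 -0.74  1.4   0.45  1.25  1.07]
  shift [-0.004 -0.025  0.354] n>=3 turn 0.029 n>=1
  shift [0.    0.    0.135] n>=1 turn -0.000 n>=0
```

>>> apply_moves(targets=[1,-0.005,-0.021,0.1,0.029,1,0,0,0.12,0,1,0,0,0.12,0,1,0,0,0.1,0,1,0,0,0.03,0,1,0,0,0.012,0,1,0,0,0.005,0,1,0,0,0,0])

```text
clock: 32.67
position: [0.6862, 0.0047, 0.0078]
ee_rot: [0.168, 3.135, 0.0]
force: [-0.1, -0.4, -1.5]
width: 0.602
```

```bash
python3 -c "
from h import *
go((.6845,.004,.0055,173.9));shot('side','pics/d17.png');shot('scene','pics/s17.png')
a=cv2.imread('pics/s17.png')[200:340,180:320];b=cv2.imread('pics/d17.png')[140:280,230:370]
cv2.imwrite('pics/c17.png',np.hstack([cv2.resize(a,(400,400),interpolation=2),cv2.resize(b,(400,400),interpolation=2)]))"
```

```text
t 32.67 at [0.6862 0.0047 0.0078] yaw 173.87 F [-0.1 -0.4 -1.5] w 0.602 q [ 0.29  0.85 -0.63  1.56  0.59  0.93  0.92]
  shift [ 0.004 -0.002  0.006] n>=1 turn -0.000 n>=1
```

View pics/c17.png

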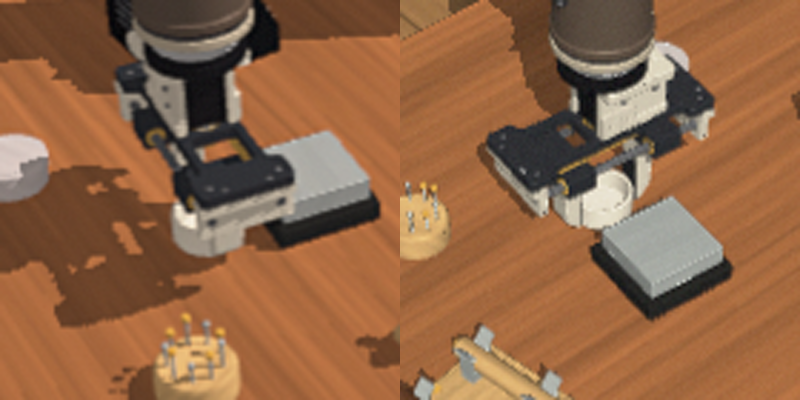

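Lower the last 2 mm gently, release and rise, then check.

>>> apply_moves(targets=[1,0.003,-0.001,0.004,0,1,0,0,0.002,0,1,0,0,0,0])

```text
clock: 33.15
position: [0.6847, 0.0044, 0.0053]
ee_rot: [0.168, 3.136, -0.0]
force: [-3.1, -0.8, 8.8]
width: 0.602
```

>>> apply_moves(targets=[0.5,0,0,-0.001,0,0.2,0,0,0,0,0.1,0,0,0,0,0.1,0,0,0,0,0.1,0,0,-0.03,0,0.1,0,0,-0.1,0,0.1,0,0,-0.12,0,0.1,0,0,-0.12,0,0.1,0,0,-0.12,0,0.1,0,0,0,0,0.1,0,0,0,0])

```text
clock: 34.52
position: [0.684, 0.0043, 0.2006]
ee_rot: [0.168, 3.137, -0.001]
force: [-0.3, 0.4, -0.1]
width: 0.9
```

```bash
python3 -c "
from h import *
shot('wrist','pics/w18.png');go()"
```

```text
t 34.58 at [0.6836 0.004  0.1997] yaw 173.87 F [0.  0.3 0.7] w 0.903 q [ 0.34  0.66 -0.73  1.4   0.44  1.25  1.04]
```

View pics/w18.png

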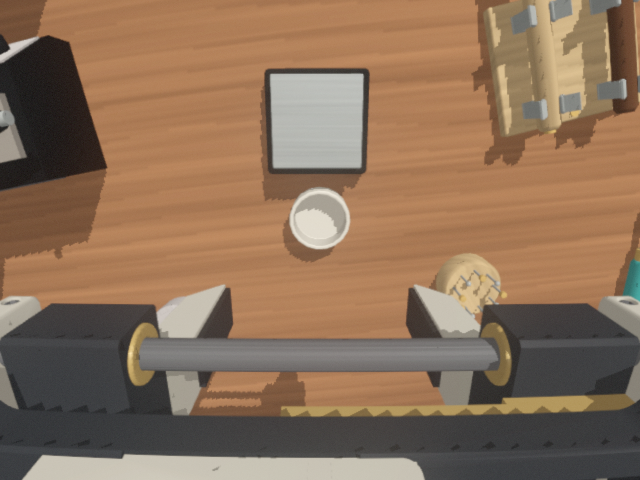

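Dish centred (col 320 vs pad 267–367), gap about 13 px (~12 mm). Pull the arm back and take final views.

>>> apply_moves(targets=[0.1,0.08,-0.08,-0.06,0,0.1,0.08,-0.08,-0.06,0,0.1,0.08,-0.08,-0.06,0,0.1,0.08,-0.08,-0.06,0,0.1,0.08,-0.08,0,0,0.1,0.08,-0.1,0,0,0.1,0,-0.1,0,0,0.1,0,0,0,0,0.1,0,0,0,0])

```text
clock: 35.7
position: [0.4674, -0.2132, 0.2956]
ee_rot: [-0.168, -3.136, -0.002]
force: [0.0, 0.8, -0.0]
width: 0.903
```

```bash
python3 -c "
from h import *
np.set_printoptions(precision=4,suppress=True)
c=wc('pics/w18.png');P=onz(c,[(267,173.5),(366,173.5),(369,69),(266,69)],.02);D=onz(c,[(319.8,218.5)],.026)[0]
b=(P[0]+P[1])/2;v=P[1]-P[0];a=np.arctan2(-v[0],v[1]);e=D-b;print('dish behind edge',e[0]*np.cos(a)+e[1]*np.sin(a)-.028,'off',-e[0]*np.sin(a)+e[1]*np.cos(a))
go();shot('side','pics/d19.png');shot('scene','pics/s19.png')
s=cv2.imread('pics/s19.png')[130:430,150:450];d=cv2.imread('pics/d19.png')[120:360,120:520]
cv2.imwrite('pics/sF.png',cv2.resize(s,(600,600),interpolation=2));cv2.imwrite('pics/dF.png',cv2.resize(d,(800,480),interpolation=2))"
```

```text
dish behind edge 0.012449967570706353 off 0.0030189070412597035
t 35.7 at [ 0.4674 -0.2132  0.2956] yaw 173.88 F [ 0.   0.8 -0. ] w 0.903 q [ 0.96  0.3  -0.81  1.68  0.23  1.25  1.56]
```

View pics/sF.png

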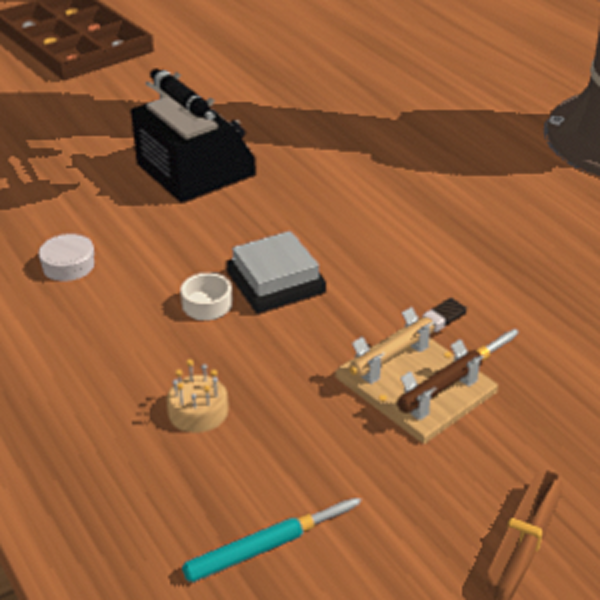

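View pics/dF.png

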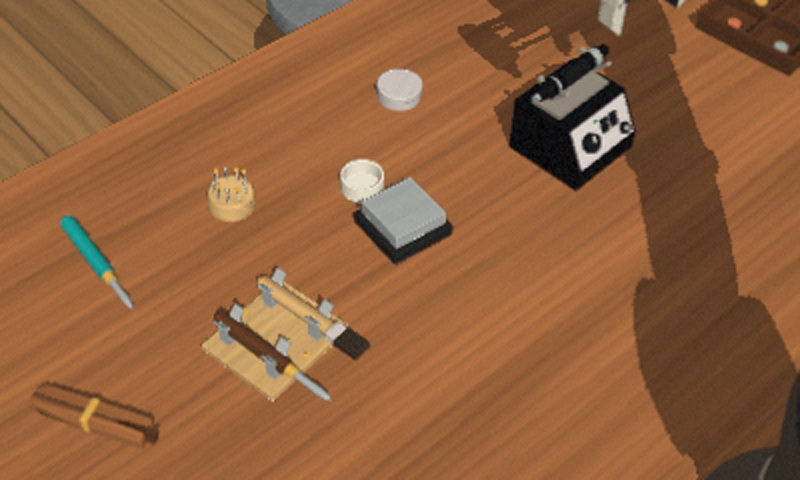

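```bash
python3 -c "
from h import *
np.set_printoptions(precision=4,suppress=True)
s=cam('scene');d=cam('side')
S=lambda p:np.array(p)/2.+[150,130];D=lambda p:np.array(p)/2.+[120,120]
q=(.566,.2361,np.radians(8.5));cs,sn=np.cos(q[2]),np.sin(q[2])
for n,a,b in(('brush butt',(357,367),(263,284)),('brush fer',(428,325),(330,326)),('burn butt',(405,402),(219,318)),('burn fer',(481,356),(287,367)),('hp sock',(156,77),(602,51)),('hp nose',(210,115),(538,98))):
    P=tri(s,S(a),d,D(b));m=P[:2]-q[:2];print(n,P,'rack',m[0]*cs+m[1]*sn,-m[0]*sn+m[1]*cs)
c=wc('pics/w10.png');P=onz(c,[(317,282),(317.5,157)],.031);m=P.mean(0)[:2]-q[:2];print('burn rack',m[0]*cs+m[1]*sn,-m[0]*sn+m[1]*cs,np.linalg.norm(P[0]-P[1]))
"
```

```text
brush butt [0.6195 0.2115 0.031 ] rack 0.04927156308138752 -0.03221009358163786
brush fer [0.5193 0.1951 0.032 ] rack -0.05220434747396398 -0.03362952177449001
burn butt [0.6099 0.2807 0.0337] rack 0.050066361865957816 0.03766225038713928
burn fer [0.5051 0.267  0.0345] rack -0.055628599788538916 0.03952802666862928
hp sock [ 0.5835 -0.3155  0.1193] rack -0.06420239555062197 -0.5481266981457583
hp nose [ 0.5728 -0.1843  0.1212] rack -0.05542357752368572 -0.4168232972310225
burn rack 0.0018756719298305001 0.03551695005015675 0.1114737729156054
```

Everything measures within tolerance, so I hand the job in.

```bash
python3 -c "
from cell import arm
print(arm.sign_off(), arm.observe()['clock'])"
```

```text
the job is handed in; nothing more can be done
the job is handed in; nothing more can be done
```

The bench is laid out as asked, and I handed it in at about 36 s of the 99 s allowed. The hand-in gives no verdict, so these are my own last checks:

| Item | Where it ended up | Last check |
|---|---|---|
| Flat brush | Rack clips nearer the motor unit | Pressed against a firm stop (32 N). About 1.6 mm off along and 0.6 mm off across, axis about 31 mm up. |
| Burnisher | The other rack clips | Pressed against a firm stop (31 N). About 1.9 mm off along and 0.5 mm off across in the wrist view. |
| Handpiece | Cradle on the motor unit | Centred on both notch plates and the tray in the wrist view. Both ends are about 120 mm up, so it lies level. |
| Ring dish | Upright behind the pad | Gap about 12 mm, about 3 mm off-centre. |

- **Left alone:** in the final pictures the bur stand, tin, ring clamp and turquoise burnisher look undisturbed. I didn't measure their positions again. The purple handpiece was outside those final crops, and I never reached for it.
- **Arm:** it let go of everything and was held clear of the bench.
- **Disagreements:** the fixed cameras put the burnisher 3–4 mm higher and farther across than the wrist view. They also put the block's middle 5–7 mm to one side of the wrist view's. I put both down to calibration error, because the burnisher had hit its stop and the dish stays within its 15 mm allowance on either reading.

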